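# Press a heat sink flush in its bonding jig with a spacer

### The job

Push the bonding jig's red gate shut until it seats on its catch. Then take the blue-handled spacer from its wooden stand and slide it down into the gap between the gate and the heat sink, at the notch in the black stop bar, the only place wide enough, until its yellow part is hidden. With the spacer push the heat sink flush against the jig's back fence and finish holding it so: keep gripping the spacer and keep pressing, leaving the gate shut and the other things on the bench alone.

Things in the scene. Friction and masses are not known exactly. Their poses are not given: they have to be found in the camera images.
- jig: Bonding jig fixed to the bench: aluminium bed 125 x 215 mm (top at z = 10 mm), red back fence, cheeks and gate. Origin at bench level; +x from gate to fence, y along them. Fence: inner face at x = 40 mm, top z = 55. Cheeks: inner faces y = +-63 mm, top z = 50. Hinge post at (-26, 99) mm, top z = 62; catch post at (-26, -110), top z = 52.
- gate (a joint): Angle (rad) of the red gate about its upright hinge at the jig's +y end: 0 = shut and seated on the catch, larger = swung open towards the jig's -x. A sprung roller catch resists from about 0.06 to 0.02 rad while closing (about 5 to 8 N at the yellow disc), then draws the gate to its stop at 0 and keeps it there. Otherwise it swings freely.
- gate_push (a point): Centre of the yellow disc on the gate's outer face, where to push, 125 mm from the hinge axis, 36 mm above the bench. Turns with the gate: +x normal to it, into the jig; -y along it from hinge to free end; z up. Gate: 10 mm thick, reaches 176 mm from the hinge, 12 to 52 mm above the bench.
- gate_hinge (a point): Point on the gate's upright hinge axis, 36 mm above the bench; axes turn with the gate as for gate_push. The gate's outer face lies 5 mm to the -x side of it.
- notch (a point): Middle of the notch in the stop bar on the gate's inner face: on its white floor, at the bar's upper edge, 49 mm above the bench. Axes as gate_push. Notch 40 mm wide (y), open on top; black blocks on both sides stand 12.5 mm out from its floor. Gate shut: floor at jig x = -22.5 mm, gap to the heat sink 16 to 20 mm here, 4 to 7 mm at the blocks. The bar stays put along the gate (8 N to shift).
- heatsink_mid (a point): Centre of the loose finned aluminium heat sink, 40 (x) x 120 (y) x 40 (z) mm, 0.25 to 0.5 kg, standing on the jig's bed, flat back towards the fence, axes about along the jig's; centre 30 mm and top 50 mm above the bench. It starts 3 to 6 mm short of the fence, slightly askew; flush, its centre is at jig x = 20 mm.
- spacer_mid (a point): Centre (half-way up) of the upright plastic spacer, 84 mm tall, 60 g. Blade 12 (x) x 28 (y) mm, 50 mm high, lowest 28 mm yellow, rest white; above it a blue handle 20 (x) x 28 (y) mm, 34 mm high, centred 25 mm above this point; foot 42 mm below it. Its thin direction x goes across the gap (along the jig's x). It starts upright in the stand.
- stand: Dark wooden block 75 x 75 x 35 mm fixed to the bench, origin at the centre of its underside; the spacer stands in its slot, 25 mm deep, with about 1 mm play all round, foot 10 mm above the bench.
- spool: Spool of solder, 56 mm across, 42 mm high, standing; leave alone.
- flux_jar: Amber jar, 48 mm across, 50 mm high; leave alone.
- screwdriver: Screwdriver lying flat; leave alone.
- pen: Silver and blue marker pen, 145 mm long, lying flat; leave alone.
- parts_tray: Grey tray for small parts, 90 x 120 x 22 mm; leave alone.
- mug: White mug, 80 mm across, 90 mm high; leave alone.
Mind the look-alikes: they are no part of the job. Of the things shaped like the part that bears heatsink_mid, the aluminium one is meant.

How it is judged (in metres and radians):
On the way, in this order (a step that is already met when the one before it is completed fails the run):
1. the gate is shut on its catch (value of joint gate below 0.02 rad), for 0.2 s.
2. the spacer's blade is down in the gap at the notch, gate still shut (value of joint gate below 0.02 rad and z of spacer_mid in the frame of jig below 0.067 m and x of spacer_mid in the frame of jig between -0.024 and 0 m and y of spacer_mid in the frame of notch between -0.01 and 0.01 m), for 0.2 s.
At the end, for the whole second after the job is handed in: Gate within 0.02 rad of shut; spacer within 10 mm of the notch middle, foot at most 15 mm above the bed, still gripped and pressing the heat sink with over 2 N; heat sink within 1.5 mm of the fence, within 0.02 rad of parallel, flat (0.06 rad) and still (all of step 2 and x of heatsink_mid in the frame of jig above 0.0185 m and angle between the y axis of heatsink_mid and the y axis of jig, either way round below 0.02 rad and angle between heatsink_mid's own z axis and vertical below 0.06 rad and contact force between spacer and heatsink above 2 N and contact force between the fingers and spacer above 2 N and linear speed of heatsink below 0.01 m/s); the arm keeps its last pose, push and grip.
It fails at once if another thing on the bench is moved more than 30 mm (distance of any of spool, flux_jar, screwdriver, pen, parts_tray, mug from where it was at the start of the episode above 0.03 m).
It also fails if it takes over 67 s, if anything falls off the work surface, if the arm or the gripper's body presses on something with over 40 N, if the wrist force passes 120 N, or if a joint passes its speed limit or range.

### The arm

A 7-joint arm with a two-finger parallel gripper is mounted at the origin on the work surface. World frame = base frame: x ahead of the robot, y to its left, z up, the work surface at z = 0. Lengths are in mm, angles in rad, forces in N, time in s.
With the tool pointing down it reaches from about 425 to 875 mm from the base axis. Payload 9.9 kg.
Tool frame: the origin (TCP) lies midway between the tips of the shut fingers; the grasp point (between the pads) lies 19 mm behind it; z points along the fingers, x is the direction in which the jaws open and shut, and the axes are right-handed (so a half turn about z gives the same grasp; the last joint's range is limited). The gripper opens to 85 mm and grips with 20 to 120 N. Pads are 22 mm wide; open, the fingers measure 114 mm over their backs; the gripper's body (76 mm by 85 mm) begins 54 mm behind the grasp point. The pads swing forward as they close: fully open they stand 13 mm farther back than shut.
Start: joints at [-1.417, 0.576, 0.025, 1.437, -0.015, 1.129, -0.057], TCP at [158.998, 656.009, 203.389] pointing down, gripper open.
Joint ranges: [-2.76, 2.76], [-0.34, 2.15], [-1.52, 1.57], [0.19, 2.46], [-1.09, 4.23], [0.17, 1.99], [-2.82, 2.82]. Speed limits (rad/s): [2.22, 2.22, 3.01, 3.01, 3.14, 3.14, 3.14].

### API

Orientations are given as a rotation vector (axis times angle).
In Python, from bench import manip, imaging gives the robot as it stands. The module is installed in compiled form; this text tells all that it offers.
- The arm moves only by the tool send_rows, never from a script. Its argument "series" is a list of rows, each a list of 7 numbers: the shift along the tool's x, y, z in units of 40 mm (1.0 is 40 mm), then the turn, a rotation vector about the tool's x, y, z in rad, then the gripper's target within -1 to 1 (shut at 1, half-way at 0, fully open at -1). In form: [[x, y, z, rx, ry, rz, grip], ...]. A call has exactly 5 rows; each row is the pose to reach, as a shift and turn from the pose commanded when the call began, along the tool's axes at that moment; what a row does not reach only later rows make up. A row lasts 1/8 s, in which the tool goes at most 62.5 mm and 10.7 degrees, less where a joint would pass 70% of its speed; a pose out of reach is approached as far as the arm can. A call with a gripper value outside its range is refused whole. The fingers move at their own pace and stop on an object; "force" is the grip in N (left out, the last holds). Time passes only in rows, so rows that repeat a pose let the fingers close, or fill a call up. It gives the time, the measured TCP pose, the force and the opening at its end, in the units of the state.
- manip.read_state(): the state, without advancing time (a new reading comes with each control period).
- imaging.get_image(name): name is "scene" or "top" or "wrist"; returns the picture (384x512x3 uint8, red, green, blue); there is no depth.
- imaging.camera_model(name): a dict with "camera_matrix" (3x3 intrinsics, pixels), "rvec" (rotation vector, rad) and "tvec" (3), from world to camera coordinates, as OpenCV has them. Camera axes: x right, y down, z forward; pixel columns grow to the right and rows downward; lengths in mm; the calibration is good to about 2 mm. A picture is of the moment at which its call begins: read the wrist's pose just before it. camera_model takes no time and is no camera call; for the wrist camera it gives the pose at the moment of the call.
- manip.hand_in(): hands the job in, once; it reports no verdict.
The state is a dict: "t": time; "joint_pos": joint angles; "qd": joint speeds; "tau": joint torques, N m; "ee_pos": TCP position; "ee_rot": TCP orientation; "ft_force": force on the tool from outside, world axes, zero at the start; "moment": the same for the moment, N m; "opening": finger opening in mm.
Only numpy, scipy, OpenCV 4.12 (cv2) and the standard library are available. Lean on these libraries where they do the work, as an engineer would, in place of code of your own. Each camera call takes 0.05 s, during which the arm holds its last target.

## Working session

There is one attempt and no reset: what is moved stays moved. The work goes in short steps, Python scripts to look and compute and a tool call to move; the robot and the scene stay as the last step left them, time stands still between calls to the robot, and variables do not carry over. Pictures are saved under pics/ and viewed, and the job is handed in when it is done.

Besides the shell and the picture viewer there is one more tool, called after ">>>" in YAML: its name, and indented under it one key for each argument. send_rows: Moves the arm, as the interface text tells. Its arguments: {"type":"object","properties":{"series":{"type":"array"},"force":{"type":"number"}},"required":["series"]}

```bash
mkdir -p pics
cat > h.py <<'E'
import numpy as np,cv2
from scipy.spatial.transform import Rotation as R
from bench import manip,imaging
def cam(n):
    m=imaging.camera_model(n);K=np.array(m["camera_matrix"],float);r=R.from_rotvec(np.array(m["rvec"],float).ravel()).as_matrix();t=np.array(m["tvec"],float).ravel()
    return K,r,t
def ray(c,uv,z):
    K,r,t=c;d=r.T@np.linalg.solve(K,np.array([uv[0],uv[1],1.]));o=-r.T@t
    return o+d*(z-o[2])/d[2]
def proj(c,p):
    K,r,t=c;q=K@(r@np.array(p,float)+t);return q[:2]/q[2]
def save(n,im,crop=None,s=1):
    if crop: im=im[crop[1]:crop[3],crop[0]:crop[2]]
    im=cv2.resize(im,None,fx=s,fy=s,interpolation=cv2.INTER_CUBIC)
    cv2.imwrite("pics/%s.png"%n,im[:,:,::-1])
E
python3 - <<'E'
from h import *
s=manip.read_state()
for k in s: print(k,np.round(s[k],3))
for n in ["scene","top","wrist"]:
    im=imaging.get_image(n);save(n+"0",im,None,1.5);np.save("pics/%s0.npy"%n,im)
    K,r,t=cam(n);print(n,K[0,0],-r.T@t,r[2])
E
```

```text
t 0.0
joint_pos [-1.417  0.577  0.025  1.438 -0.015  1.129 -0.057]
qd [ 0.001 -0.001  0.     0.001 -0.     0.     0.001]
tau [ 0.0000e+00 -7.6577e+01  2.2510e+00 -2.8597e+01  1.5000e-02  1.2000e-02
 -0.0000e+00]
ee_pos [158.864 655.525 202.555]
ee_rot [ 2.468e+00  1.942e+00 -2.000e-03]
ft_force [-0.011 -0.934 -0.386]
moment [-0.     0.045  0.022]
opening 85.35
scene 471.47842589282874 [1311.16601941 -145.15414739 1221.11877722] [-0.56432997  0.08452992 -0.82121031]
top 397.69224690743357 [ 298.26647168  -16.983728   1416.33214007] [ 0.15267328 -0.01744979 -0.98812265]
wrist 327.11168475979565 [ 90.23971565 672.37988146 373.94831005] [ 0.27237534 -0.06599313 -0.9599253 ]
```

View pics/scene0.png

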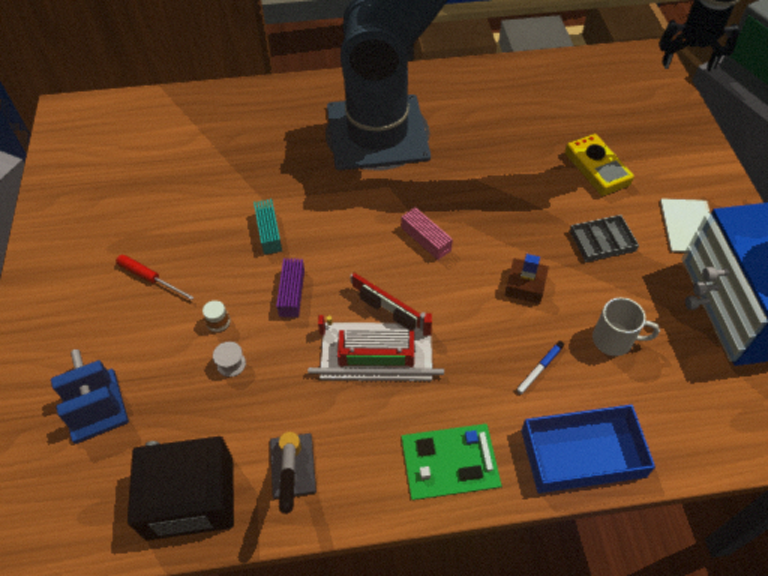

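View pics/top0.png

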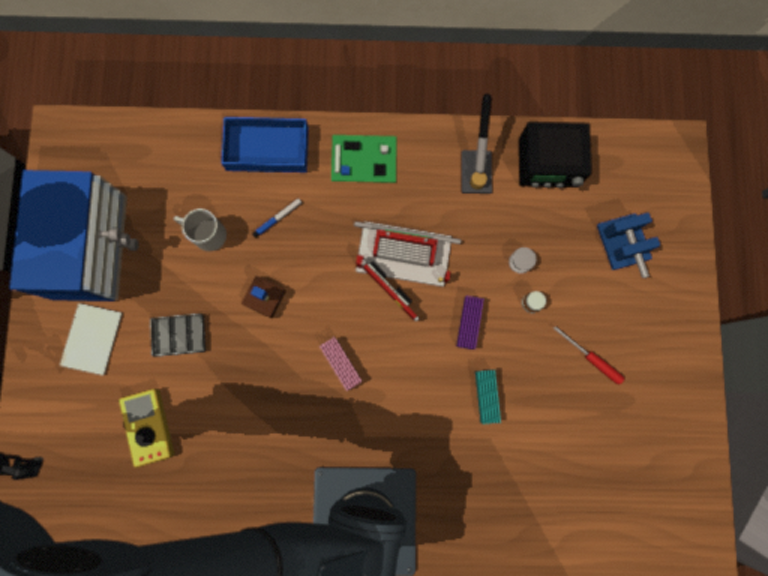

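View pics/wrist0.png

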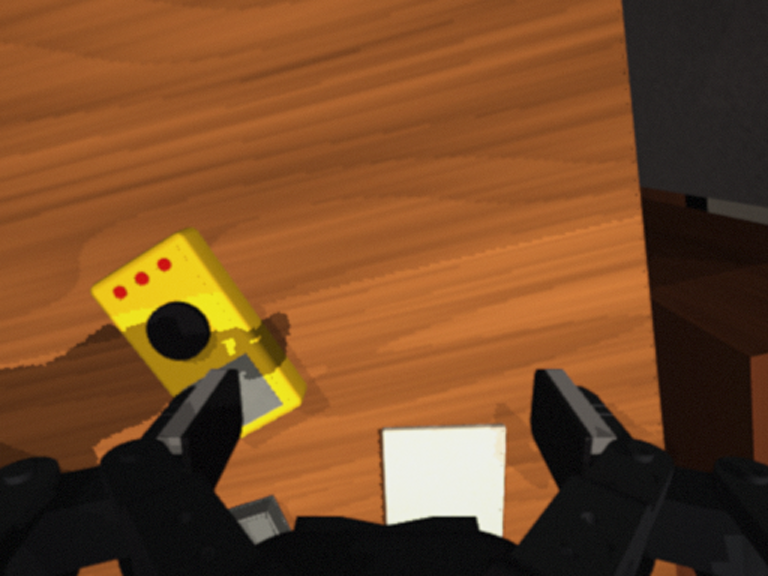

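Scene picture: jig at about (375,345), with the red gate open towards (385,295). The aluminium heat sink is in the jig. The spacer's blue handle is at (530,265) in the brown stand. The top picture agrees, with the jig at (408,250), the spacer at (260,293) and the gate from (362,262) to (415,315).

Possible mix-ups:
- **Heat sink:** aluminium at top (405,250), against teal (488,396), purple (470,322) and pink (340,363). I choose the aluminium one.
- **Spacer:** blue handle in the stand (260,293), against the blue pen (278,218), blue clamp (628,240) and blue bin (265,145). I choose the one in the stand.

Now close crops.

Run:
```python
from h import *
t=np.load("pics/top0.npy");s=np.load("pics/scene0.npy")
save("ct",t,(225,135,320,220),8)
save("cs",s,(200,175,300,260),7.5)
a=np.hstack([cv2.resize(t[175:220,150:205],None,fx=7,fy=7,interpolation=2),cv2.resize(s[160:210,325:375],None,fx=6.3,fy=6.3,interpolation=2)])
save("csp",a)
```

```text
(no output)
```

View pics/ct.png

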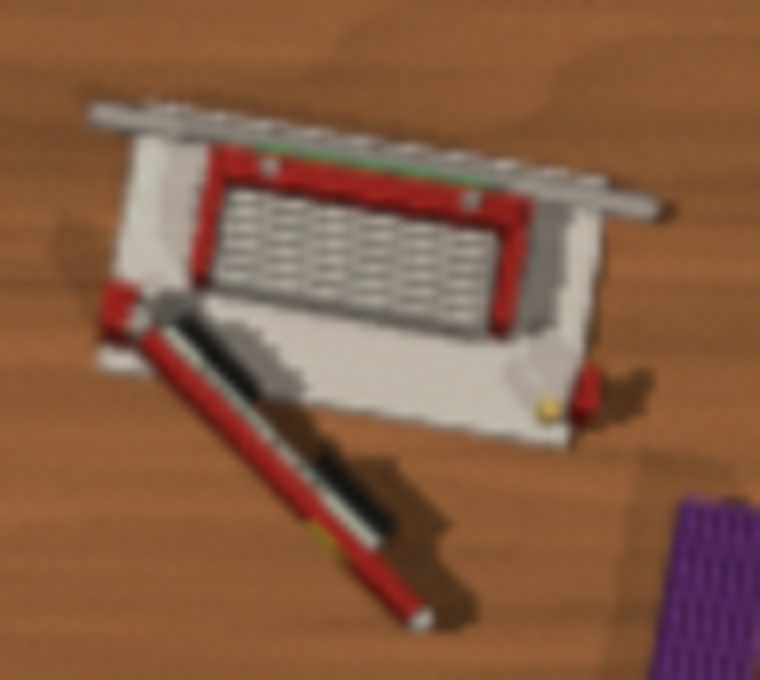

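View pics/cs.png

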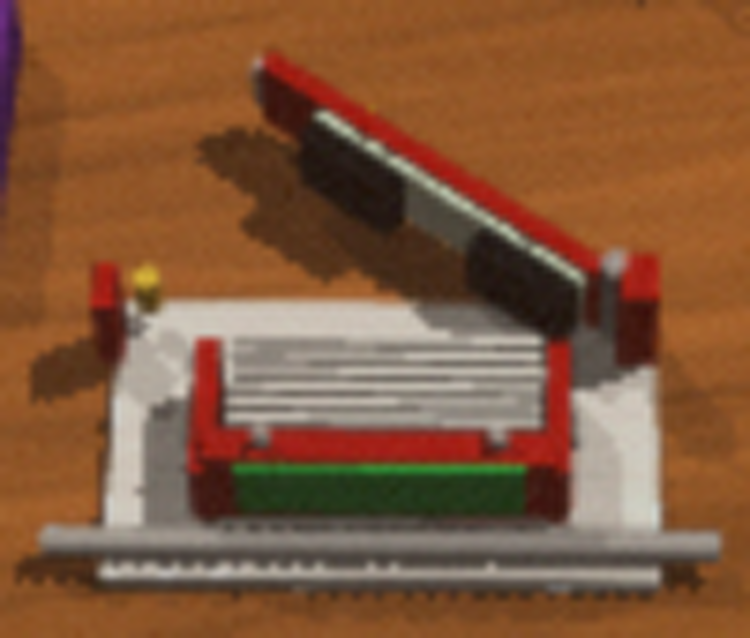

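View pics/csp.png

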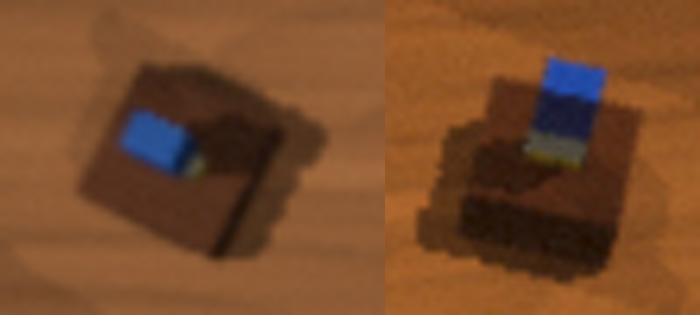

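```bash
cat > fit.py <<'E'
from h import *
from scipy.optimize import least_squares
T=cam("top");S=cam("scene")
def tp(u,v):return np.array([225+u/8-.5+.06,135+v/8-.5+.06])
def sp(u,v):return np.array([200+u/7.5-.43,175+v/7.5-.43])
obs=[(T,tp(225,186),(40,63,55)),(T,tp(500,230),(40,-63,55)),(T,tp(120,297),(-26,99,62)),(T,tp(590,385),(-26,-110,52)),
(S,sp(225,433),(40,-63,55)),(S,sp(550,433),(40,63,55)),(S,sp(107,270),(-26,-110,52)),(S,sp(640,265),(-26,99,62))]
def W(p,q):
    c,s=np.cos(p[2]),np.sin(p[2]);return np.array([p[0]+c*q[0]-s*q[1],p[1]+s*q[0]+c*q[1],q[2]])
if __name__=="__main__":
    f=lambda p:np.concatenate([proj(c,W(p,q))-uv for c,uv,q in obs])
    r=least_squares(f,[600,0,0]);print(r.x);print(np.round(r.fun.reshape(-1,2),2))
    p=r.x
    for n,u,v in [("gate tip",420,618),("disc top?",320,535)]:
        w=ray(T,tp(u,v),52);print(n,w)
    print("bed corners top",[ray(T,tp(*q),10)[:2].round(1) for q in [(570,445),(100,370),(605,180)]])
    print("bed pred",[W(p,q)[:2].round(1) for q in[(-62.5,-107.5,0),(-62.5,107.5,0),(62.5,-107.5,0)]])
    # spacer handle top z: foot10 ->84 ->94
    t=np.load("pics/top0.npy").astype(int);s=np.load("pics/scene0.npy").astype(int)
    for nm,im,c,b in(("top",t,T,(150,175,205,220)),("scene",s,S,(325,160,375,210))):
        a=im[b[1]:b[3],b[0]:b[2]];m=((a[...,2]>150)&(a[...,2]>a[...,0]+60)).astype(np.uint8)
        k=max(cv2.findContours(m,0,2)[0],key=cv2.contourArea);rr=cv2.minAreaRect(k);bx=cv2.boxPoints(rr)+[b[0],b[1]]
        ww=np.array([ray(c,q,94)[:2] for q in bx]);print(nm,m.sum(),rr,ww.round(1),ww.mean(0).round(1))
        M=cv2.moments(m,True);print(ray(c,(M['m10']/M['m00']+b[0],M['m01']/M['m00']+b[1]),94))
E
python3 fit.py
```

```text
[ 6.01353379e+02 -7.77529139e+01 -1.52027893e-01]
[[-0.33 -1.02]
 [ 0.62 -0.51]
 [-0.61  1.06]
 [-0.4   0.7 ]
 [-0.92 -1.09]
 [ 0.04 -0.77]
 [-0.03  1.46]
 [ 0.37  0.8 ]]
gate tip [ 457.66171824 -110.3721982    52.        ]
disc top? [493.05158682 -66.68959593  52.        ]
bed corners top [array([ 542. , -180.1]), array([572.1,  31.7]), array([ 664.7, -195.9])]
bed pred [array([ 523.3, -174.5]), array([555.9,  38. ]), array([ 646.9, -193.5])]Traceback (most recent call last):
  File "fit.py", line 22, in <module>
    k=max(cv2.findContours(m,0,2)[0],key=cv2.contourArea);rr=cv2.minAreaRect(k);bx=cv2.boxPoints(rr)+[b[0],b[1]]
ValueError: max() iterable argument is empty
```

>>> send_rows:
  series:
    - [-0.66,1.41,-0.25,0,0,0,1]
    - [-1.32,2.83,-0.5,0,0,0,1]
    - [-1.98,4.24,-0.75,0,0,0,1]
    - [-2.64,5.66,-1.0,0,0,0,1]
    - [-3.3,7.07,-1.25,0,0,0,1]

```text
t: 0.78
ee_pos: [401.3, 461.8, 253.0]
ee_rot: [2.469, 1.942, -0.0]
ft_force: [0.7, 1.3, 0.3]
opening: -0.2
```

>>> send_rows:
  series:
    - [-1.35,0.83,0,0,0,0,1]
    - [-2.7,1.65,0,0,0,0,1]
    - [-4.05,2.48,0,0,0,0,1]
    - [-5.4,3.3,0,0,0,0,1]
    - [-6.75,4.13,0,0,0,0,1]

```text
t: 1.4
ee_pos: [496.0, 163.9, 252.9]
ee_rot: [2.469, 1.942, 0.0]
ft_force: [1.3, -0.1, 1.5]
opening: 0.0
```

>>> send_rows:
  series:
    - [-1.4,0.34,0,0,0,0,1]
    - [-2.8,0.68,0,0,0,0,1]
    - [-4.2,1.01,0,0,0,0,1]
    - [-5.59,1.35,0,0,0,0,1]
    - [-5.59,1.35,0,0,0,0,1]

```text
t: 2.02
ee_pos: [494.8, -69.3, 252.9]
ee_rot: [2.476, 1.931, -0.002]
ft_force: [-0.1, 0.1, -0.2]
opening: -0.0
```

Run:
```python
from h import *
s=manip.read_state();print(s["t"],s["ee_pos"],s["ee_rot"],s["joint_pos"])
c=cam("wrist");im=imaging.get_image("wrist");np.save("pics/w1.npy",im);save("w1",im,None,1.5)
import pickle;pickle.dump(c,open("w1.pkl","wb"))
```

```text
2.025 [494.77759239 -69.33989835 252.94724346] [ 2.47586887e+00  1.93140318e+00 -1.87793267e-03] [-0.13499544  0.27421911  0.2357104   1.81793525 -0.07046859  1.05757518
  1.45181271]
```

View pics/w1.png

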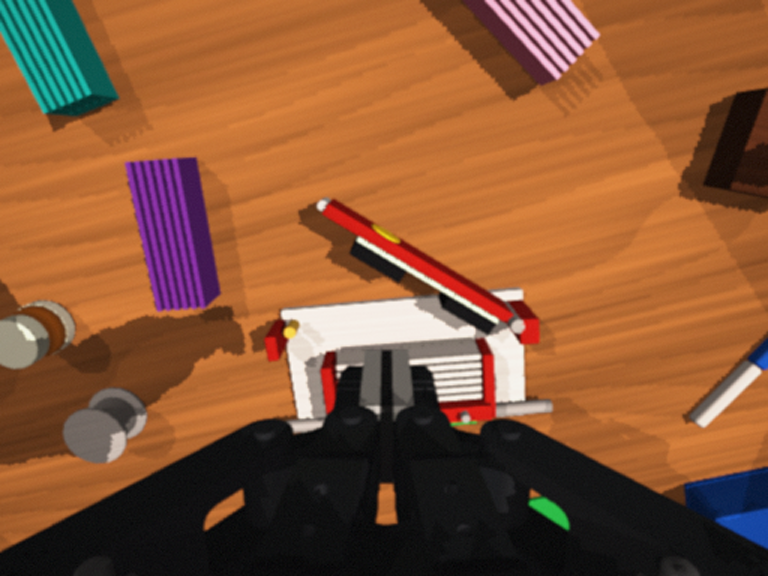

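The wrist picture shows the gate from its hinge pin at (517,326) to its tip at (323,205), with the yellow disc at (387,234), the catch post at (275,338) and the jig below. I'll zoom in to measure it.

Run:
```python
from h import *
im=np.load("pics/w1.npy");save("w1c",im,(170,120,370,285),4)
```

```text
(no output)
```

View pics/w1c.png

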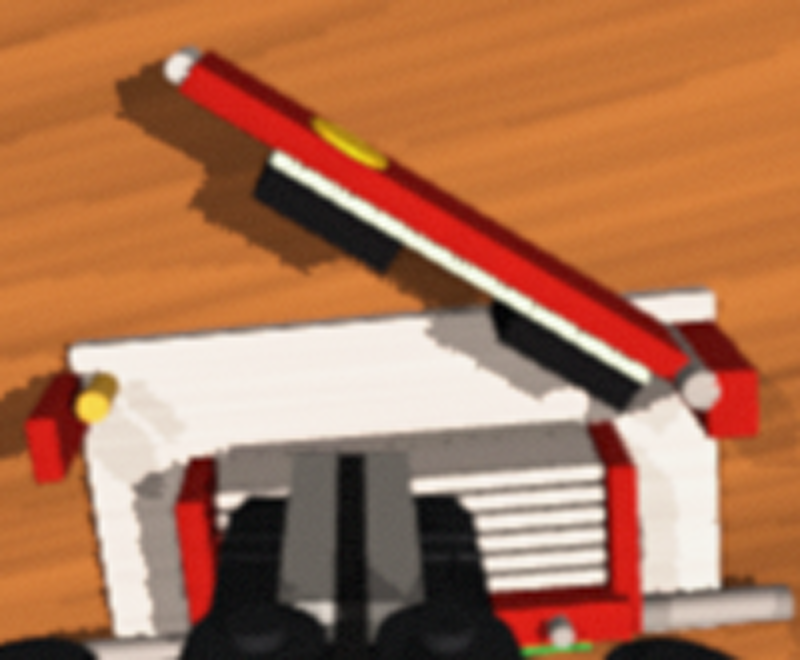

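```bash
cat > m1.py <<'E'
from h import *
import pickle
c=pickle.load(open("w1.pkl","rb"))
def wp(u,v):return (170+u/4-.4,120+v/4-.4)
P=lambda u,v,z:ray(c,wp(u,v),z)[:2]
yaw=-0.152
def loc(p,q=(601.35,-77.75)):
    d=np.array(p)-q;cc,s=np.cos(yaw),np.sin(yaw);return np.round([cc*d[0]+s*d[1],-s*d[0]+cc*d[1]],1)
for n,u,v,z in [("hinge pin",700,388,62),("hinge post",735,404,62),("catch post",47,447,52),("roller top",93,404,52),("fence R in",607,587,55),("fence in L",490,598,55),("cheekR in far",607,580,50),("cheekL in",217,585,50),
 ("bed fl",70,347,10),("bed fr",714,293,10),("gate tip outer",207,55,52),("gate inner tip",180,83,52),("gate near hinge inner",665,372,52),("gate outer near hinge",690,355,52),("notch L(blockedge)",402,245,49),("notch R",492,300,49),("bar end L",275,155,49),("bar end R",648,378,49),("disc",348,144,36),("hs front top R",600,462,50),("hs front top L",220,490,50)]:
    p=P(u,v,z);print(n,p.round(1),loc(p))
E
python3 m1.py
```

```text
hinge pin [584.   14.5] [-31.1  88.6]
hinge post [591.5  23.7] [-25.   98.8]
catch post [ 558.8 -181.6] [ -26.3 -109.1]
roller top [ 548.7 -163.7] [-39. -93.]
fence R in [646. -24.] [36.  59.9]
fence in L [640.9 -60.6] [36.5 22.9]
cheekR in far [646.5 -23.2] [36.4 60.8]
cheekL in [ 618.1 -144.3] [ 26.6 -63.2]
bed fl [ 541.2 -177.8] [ -44.4 -108. ]
bed fr [574.8  34.2] [-43.2 106.6]
gate tip outer [ 455.9 -101.4] [-140.2  -45.4]
gate inner tip [ 461.6 -110.9] [-133.1  -54. ]
gate near hinge inner [580.7   6.9] [-33.2  80.6]
gate outer near hinge [577.2  15.2] [-37.9  88.2]
notch L(blockedge) [523.7 -61. ] [-79.3   4.8]
notch R [546.8 -38.8] [-59.8  30.3]
bar end L [488.6 -90.5] [-109.6  -29.6]
bar end R [582.7   2. ] [-30.6  76. ]
disc [492.8 -69.7] [-108.5   -8.5]
hs front top R [605.9 -17.5] [-4.6 60.2]
hs front top L [ 586.5 -134.4] [ -6.1 -58.2]
```

```bash
cat >> h.py <<'E'
JP=np.array([601.35,-77.75]);JY=-0.158
JX=np.array([np.cos(JY),np.sin(JY)]);JYv=np.array([-np.sin(JY),np.cos(JY)])
def J(x,y):return JP+x*JX+y*JYv
def toJ(p):
    d=np.array(p)[:2]-JP;return np.array([d@JX,d@JYv])
def tool():
    s=manip.read_state();return s,np.array(s["ee_pos"]),R.from_rotvec(s["ee_rot"]).as_matrix()
def units(p,q=None):
    s,e,M=tool();return (M.T@(np.array(p)-e)/40).round(3)
E
python3 - <<'E'
from h import *
import pickle
c=pickle.load(open("w1.pkl","rb"))
s,e,M=tool();print(M[:,1],np.degrees(np.arctan2(M[1,1],M[0,1])))
print("pink lower corner",ray(c,(598/1.5,36/1.5),20),ray(c,(556/1.5,82/1.5),0))
print("purple",ray(c,(127/1.5,160/1.5),40),ray(c,(197/1.5,158/1.5),40))
print(units([462,-44,100]),units([462,-44,26]))
T=cam("top");S=cam("scene")
t=np.load("pics/top0.npy").astype(int);q=np.load("pics/scene0.npy").astype(int)
print(t[195,172],t[190,175],q[172,352],q[178,352])
for nm,im,cc,b in(("top",t,T,(150,175,205,220)),("scene",q,S,(325,160,375,210))):
    a=im[b[1]:b[3],b[0]:b[2]];m=((a[...,2]>110 if nm=="top" else a[...,2]>150)&(a[...,2]>a[...,0]+40)).astype(np.uint8)
    k=max(cv2.findContours(m,0,2)[0],key=cv2.contourArea);rr=cv2.minAreaRect(k);bx=cv2.boxPoints(rr)+[b[0],b[1]]
    ww=np.array([ray(cc,x,94)[:2] for x in bx]);print(nm,m.sum(),ww.round(1).tolist(),ww.mean(0).round(1))
E
```

```text
[ 9.70799315e-01 -2.39893064e-01 -8.88960991e-05] -13.880229049585296
pink lower corner [389.91522509 120.0387897   20.        ] [413.36622567  91.67572257   0.        ]
purple [ 390.08452329 -245.63730386   40.        ] [ 401.60449142 -193.6026804    40.        ]
[ 0.341 -0.937  3.82 ] [ 0.342 -0.937  5.67 ]
[ 43  83 149] [73 41 25] [ 34  70 163] [30 27 55]
top 43 [[502.7, 262.3], [519.1, 255.1], [508.0, 231.8], [491.6, 239.0]] [505.4 247. ]
scene 36 [[508.3, 234.4], [493.8, 240.5], [503.0, 262.5], [517.4, 256.2]] [505.6 248.4]
```

>>> send_rows:
  series:
    - [0.34,-0.94,1.2,0,0,-0.085,1]
    - [0.34,-0.94,2.7,0,0,-0.085,1]
    - [0.34,-0.94,4.2,0,0,-0.085,1]
    - [0.34,-0.94,5.65,0,0,-0.085,1]
    - [0.34,-0.94,5.65,0,0,-0.085,1]

```text
t: 2.7
ee_pos: [459.3, -40.6, 23.8]
ee_rot: [-2.378, -2.044, 0.009]
ft_force: [0.5, 0.3, -0.2]
opening: -0.0
```

Run:
```python
from h import *
s,e,M=tool();print(e,np.degrees(np.arctan2(M[1,1],M[0,1])),s["ft_force"])
H=np.array([584,14.5])
for a in [.647,.5,.35,.2,.1,.05,0,-.02]:
    b=JY-a; n=np.array([np.cos(b),np.sin(b)]);d=np.array([np.sin(b),-np.cos(b)])
    # finger box 22 (tool y) along JX, half-width 8 in JYv: contact corner
    p=H-5*n+125*d
    # tcp so that tool rect (±11 JX, ±14 JYv) touches face at p roughly
    sup=11*abs(JX@n)+12*abs(JYv@n)
    q=p-n*sup; print(a,p.round(1),q.round(1),units([*q,26]))
im=imaging.get_image("wrist");save("w2",im,None,1.5)
```

```text
[459.28881076 -40.56189453  23.83339668] -8.645908311037049 [ 0.52170144  0.30710517 -0.21083106]
0.647 [490.4 -68.5] [479.3 -57. ] [-0.331  0.557 -0.059]
0.5 [503.6 -81.3] [491.4 -71.9] [-0.654  0.911 -0.061]
0.35 [518.8 -92.3] [506.2 -85.3] [-0.928  1.327 -0.065]
0.2 [ 535.5 -100.8] [523.2 -96.2] [-1.135  1.788 -0.068]
0.1 [ 547.3 -105.1] [ 535.5 -102. ] [-1.232  2.115 -0.071]
0.05 [ 553.3 -106.8] [ 542.  -104.4] [-1.267  2.283 -0.072]
0 [ 559.4 -108.2] [ 548.5 -106.4] [-1.293  2.453 -0.074]
-0.02 [ 561.9 -108.6] [ 550.7 -107.1] [-1.3    2.509 -0.074]
```

View pics/w2.png

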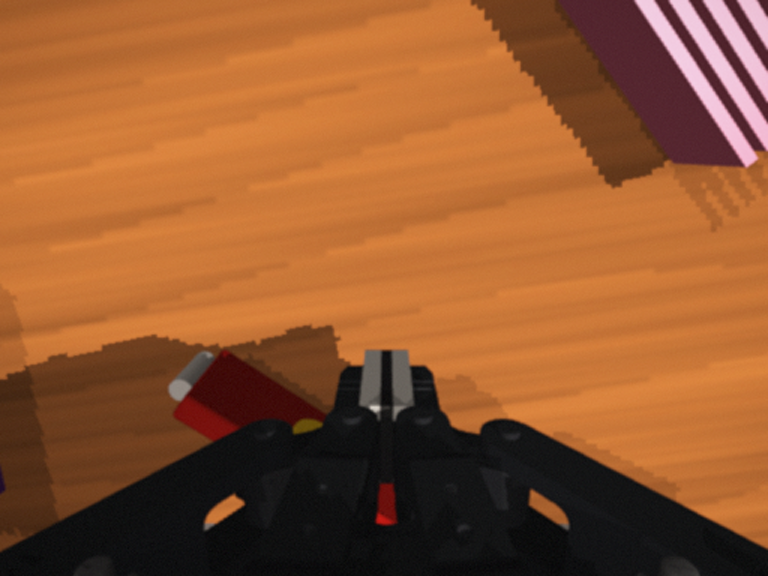

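>>> send_rows:
  series:
    - [-0.33,0.45,-0.05,0,0,0,1]
    - [-0.55,0.75,-0.05,0,0,0,1]
    - [-0.78,1.08,-0.05,0,0,0,1]
    - [-0.95,1.38,-0.05,0,0,0,1]
    - [-1.08,1.65,-0.05,0,0,0,1]

```text
t: 3.38
ee_pos: [521.6, -95.4, 29.1]
ee_rot: [2.385, 2.045, 0.0]
ft_force: [0.5, 0.2, 0.2]
opening: 0.0
```

Run:
```python
from h import *
s,e,M=tool();print(s["t"],e,toJ(e),s["ft_force"],units([548.5,-106.4,26]))
im=imaging.get_image("wrist");save("w3",im,None,1.5)
```

```text
3.375 [521.55630609 -95.397611    29.08758196] [-76.02304356 -29.98280525] [0.46656842 0.22664463 0.20668435] [-0.169  0.708  0.077]
```

View pics/w3.png

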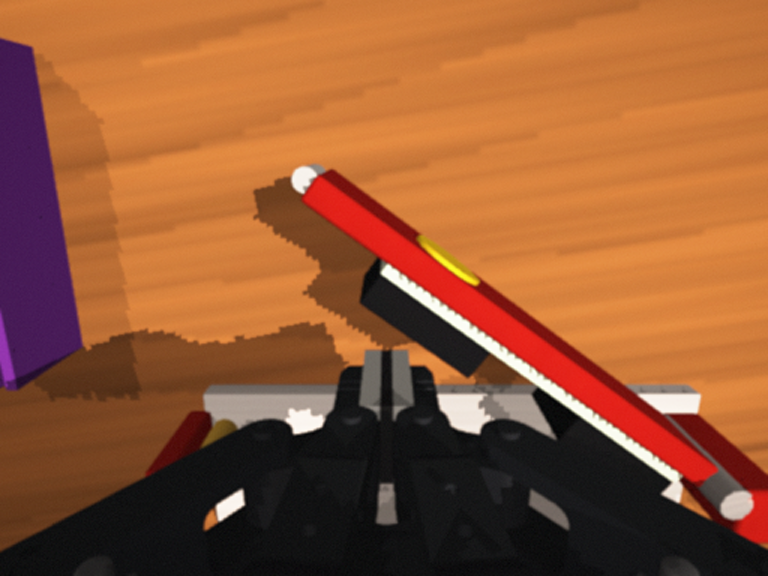

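Run:
```python
from h import *
s,e,M=tool();c=cam("wrist");print(proj(c,e)*1.5, proj(c,e-19*M[:,2])*1.5)
g=lambda u,v,z:ray(c,(u/1.5,v/1.5),z)[:2].round(1)
print("pin",g(735,505,62),"tip out",g(328,172,52),"in",g(303,195,52),"disc",g(450,262,36),"bed fl",g(205,388,10),"bed fr",g(700,388,10))
a=g(328,172,52);b=g(690,440,52);d=a-b;print(np.degrees(np.arctan2(d[1],d[0])))
for n in["top","scene"]:
  im=imaging.get_image(n);save(n+"2",im,None,1.5)
```

```text
[385.75582669 339.82003771] [385.8102413  361.38480456]
pin [586.8  13.2] tip out [ 458.4 -103.5] in [ 463.8 -112.1] disc [495.  -69.6] bed fl [ 540.9 -177.7] bed fr [573.5  32.7]
-135.26599520838255
```

View pics/scene2.png

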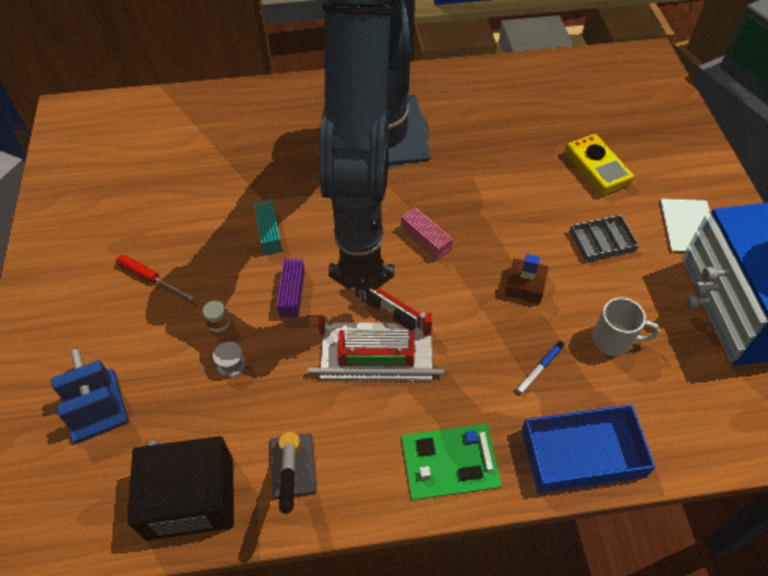

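Run:
```python
import cv2
a=cv2.imread("pics/scene2.png")[230:400,290:470];b=cv2.imread("pics/top2.png")[190:360,330:500]
cv2.imwrite("pics/z2.png",cv2.hconcat([cv2.resize(a,(400,400)),cv2.resize(b,(400,400))]))
```

```text
(no output)
```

View pics/z2.png

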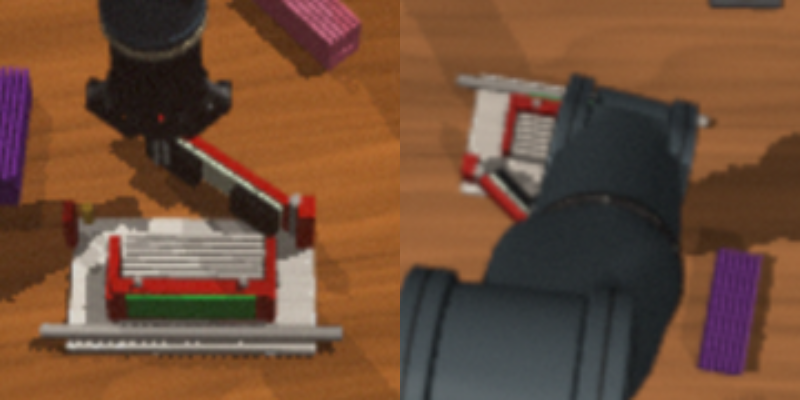

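The wrist picture shows the gate still at about 0.65 rad, with the fingers on its inner side and no force felt. They got past it without moving it. I'll go up and over, then push again slowly while watching the force.

>>> send_rows:
  series:
    - [0,0,-1.2,0,0,0,1]
    - [0,0,-2.2,0,0,0,1]
    - [0.7,-1.0,-2.2,0,0,0,1]
    - [1.1,-1.7,-1.6,0,0,0,1]
    - [1.1,-1.7,-0.1,0,0,0,1]

```text
t: 4.15
ee_pos: [460.3, -38.8, 34.1]
ee_rot: [2.38, 2.048, 0.006]
ft_force: [1.7, 0.3, -1.4]
opening: -0.0
```

Run:
```python
from h import *
s,e,M=tool();c=cam("wrist");print(s["t"],e,M[:,2],s["ft_force"],proj(c,e)*1.5)
im=imaging.get_image("wrist");save("w4",im,None,1.5)
g=lambda u,v,z:ray(c,(u/1.5,v/1.5),z)[:2].round(1)
for a in [.647,.5,.35]:
    b=JY-a; n=np.array([np.cos(b),np.sin(b)]);d=np.array([np.sin(b),-np.cos(b)]);p=np.array([584,14.5])-5*n+125*d;print(n@(e[:2]-p),units([*(p-11*n),30]))
```

```text
4.15 [460.28868924 -38.7878057   34.11576127] [ 0.0044527   0.00110585 -0.99998948] [ 1.73179787  0.32846972 -1.37234161] [385.77316576 339.75676772]
-42.33421614105757 [-0.425  0.728 -0.097]
-60.29508537828752 [-0.726  1.079 -0.099]
-77.1681080436017 [-0.977  1.479 -0.102]
```

View pics/w4.png

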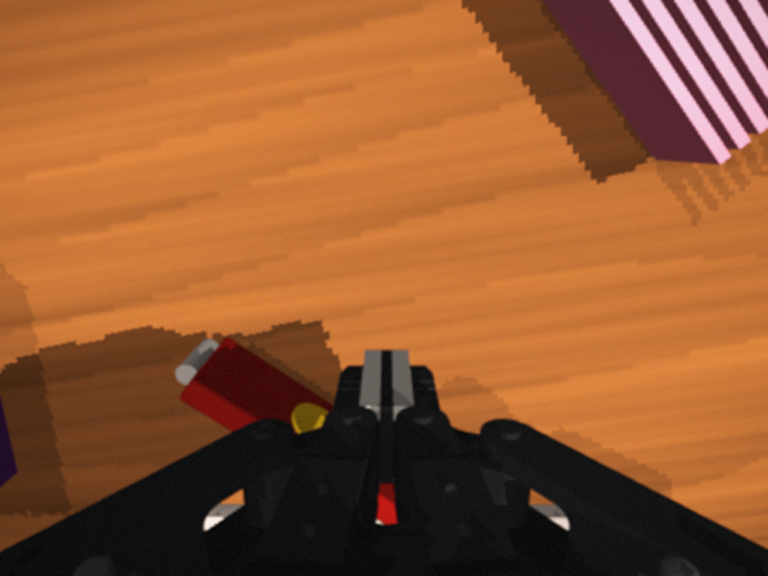

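>>> send_rows:
  series:
    - [-0.2,0.35,-0.1,0,0,0,1]
    - [-0.35,0.62,-0.1,0,0,0,1]
    - [-0.45,0.78,-0.1,0,0,0,1]
    - [-0.52,0.9,-0.1,0,0,0,1]
    - [-0.58,1.0,-0.1,0,0,0,1]

```text
t: 4.82
ee_pos: [496.7, -70.3, 37.3]
ee_rot: [2.384, 2.045, 0.001]
ft_force: [-0.5, 0.6, -0.2]
opening: 0.0
```

Run:
```python
from h import *
s,e,M=tool();print(s["t"],e,s["ft_force"])
im=imaging.get_image("wrist");save("w5",im,None,1.5)
```

```text
4.825 [496.71139163 -70.32648374  37.34466418] [-0.46872146  0.64415924 -0.19773005]
```

View pics/w5.png

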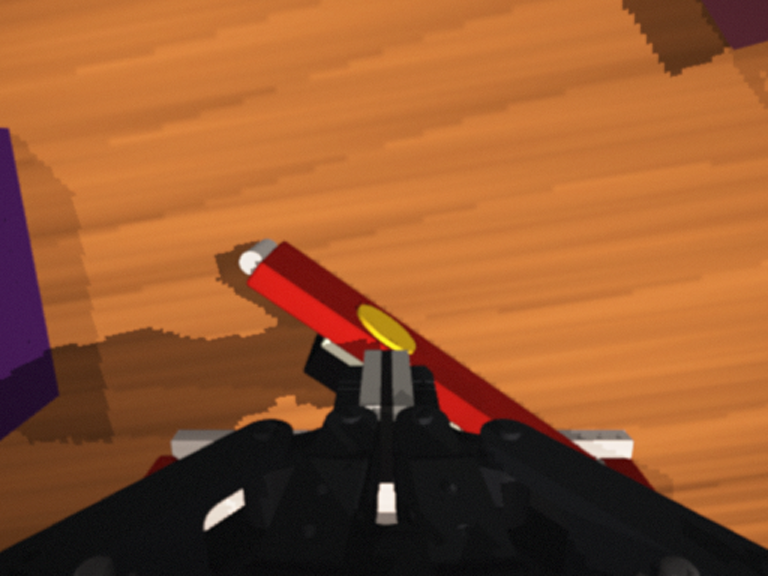

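Run:
```python
from h import *
c=cam("wrist");g=lambda u,v,z:ray(c,(u/1.5,v/1.5),z)[:2].round(1)
print("disc",g(388,330,36),"tip out",g(287,243,52),"tip in",g(250,283,52))
im=imaging.get_image("scene");save("s5",im,(215,150,295,230),8)
im=imaging.get_image("wrist");save("w5c",im,(200,180,320,270),6)
```

```text
disc [493.8 -69.3] tip out [452.8 -96.2] tip in [ 464.2 -111.1]
```

View pics/s5.png

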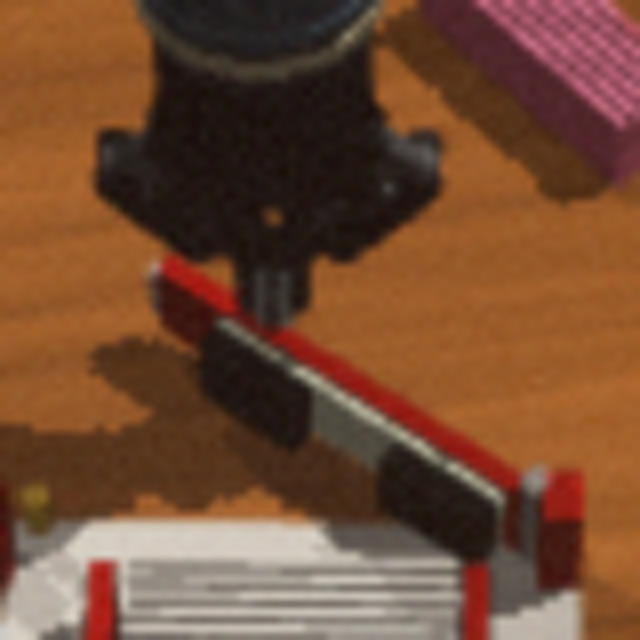

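View pics/w5c.png

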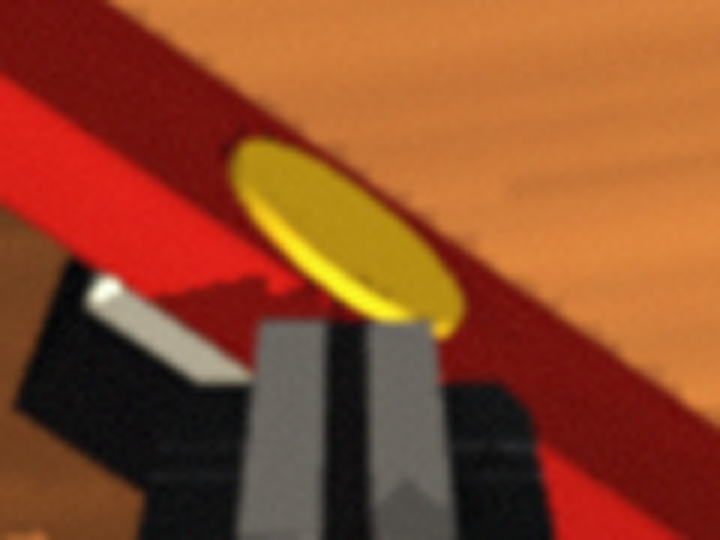

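Run:
```python
from h import *
s,e,M=tool();S=cam("scene")
f=lambda p:((proj(S,p)-[215,150])*8).round(0)
for z in(0,19,37,50,60):print(z,f([*e[:2],z]))
print("gate tip outer top/ bottom",f([456,-101,52]),f([456,-101,12]),"pin",f([585,14,62]))
c=cam("wrist")
# fingertip corner width in wrist: compare 22mm pad? project points around tcp
for z in(-20,-10,0,10):print(z,((proj(c,e+z*M[:,2])-[200,180])*6).round(0), ((proj(c,e+z*M[:,2]-11*M[:,1])-[200,180])*6).round(0))
print(s["ee_pos"],s["t"])
```

```text
0 [277. 398.]
19 [276. 370.]
37 [274. 344.]
50 [274. 324.]
60 [273. 309.]
gate tip outer top/ bottom [180. 246.] [185. 306.] pin [532. 476.]
-20 [343. 371.] [343. 248.]
-10 [343. 322.] [343. 206.]
0 [343. 279.] [343. 168.]
10 [343. 240.] [343. 135.]
[496.30988574 -70.10021544  36.89425045] 4.975
```

Run:
```python
from h import *
S=cam("scene")
im=cv2.imread("pics/scene2.png")[260:330,320:410];cv2.imwrite("pics/z3.png",cv2.resize(im,None,fx=8,fy=8,interpolation=2))
for z in(10,20,29,40,50,60):print(z,(proj(S,[521.6,-95.4,z])*1.5-[320,260])*8,(proj(S,[532.6,-97.4,z])*1.5-[320,260])*8)
```

```text
10 [348.37155986 388.38169406] [345.66660531 425.23783227]
20 [346.94549422 366.8765403 ] [344.21864327 403.84845519]
29 [345.64801895 347.31053684] [342.90118222 384.38684619]
40 [344.04387038 323.11988212] [341.27223998 360.32401927]
50 [342.5677363  300.85969327] [339.77320869 338.1802444 ]
60 [341.07432561 278.33897221] [338.25655272 315.77611677]
```

View pics/z3.png

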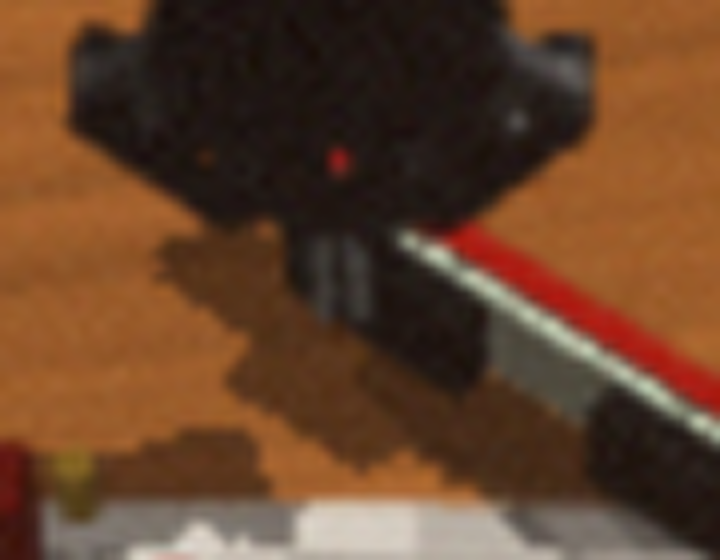

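>>> send_rows:
  series:
    - [0,0,-0.6,0,0,0,1]
    - [0.5,-0.8,-0.6,0,0,0,1]
    - [0.75,-1.3,-0.3,0,0,0,1]
    - [0.75,-1.3,0.6,0,0,0,1]
    - [0.75,-1.3,0.72,0,0,0,1]

```text
t: 5.6
ee_pos: [448.0, -32.1, 6.8]
ee_rot: [-2.382, -2.045, 0.004]
ft_force: [-0.1, 0.4, 0.5]
opening: 0.1
```

Run:
```python
from h import *
s,e,M=tool();print(s["t"],e,s["ft_force"])
im=imaging.get_image("wrist");save("w6",im,(180,150,350,290),4)
for a in [.647,.5,.35,.2]:
    b=JY-a; n=np.array([np.cos(b),np.sin(b)]);d=np.array([np.sin(b),-np.cos(b)]);p=np.array([584,14.5])-5*n+125*d;print(units([*(p-11*n),8]))
```

```text
5.6 [448.0228436  -32.10103701   6.8334344 ] [-0.08260145  0.41134502  0.51190639]
[-0.567  0.954 -0.023]
[-0.867  1.307 -0.024]
[-1.117  1.707 -0.025]
[-1.304  2.141 -0.026]
```

View pics/w6.png

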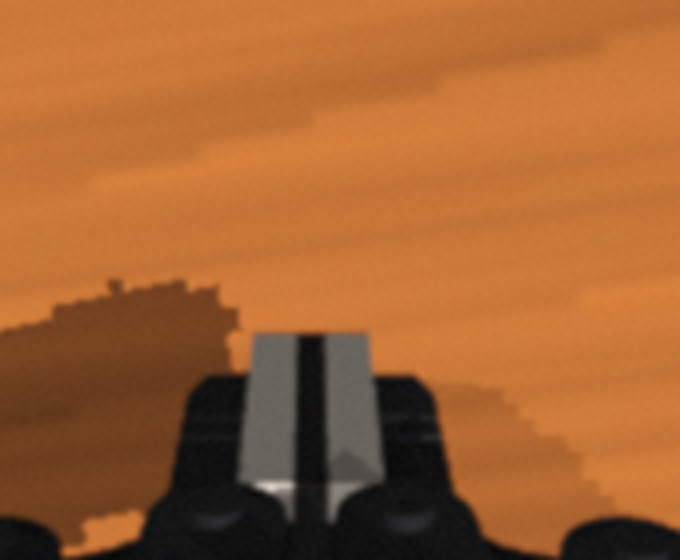

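>>> send_rows:
  series:
    - [-0.3,0.5,0,0,0,0,1]
    - [-0.5,0.85,0,0,0,0,1]
    - [-0.65,1.05,0,0,0,0,1]
    - [-0.76,1.18,0,0,0,0,1]
    - [-0.87,1.31,0,0,0,0,1]

```text
t: 6.28
ee_pos: [495.9, -74.9, 8.1]
ee_rot: [-2.384, -2.045, 0.0]
ft_force: [-0.5, 1.3, -1.2]
opening: 0.0
```

Run:
```python
from h import *
s,e,M=tool();print(s["t"],e,s["ft_force"])
im=imaging.get_image("wrist");a=im.copy();save("w7",a,None,1.5)
im=imaging.get_image("scene");save("s7",im,(215,150,295,230),8)
```

```text
6.275 [495.85279308 -74.91091885   8.09870287] [-0.51261673  1.2688811  -1.15032109]
```

View pics/w7.png

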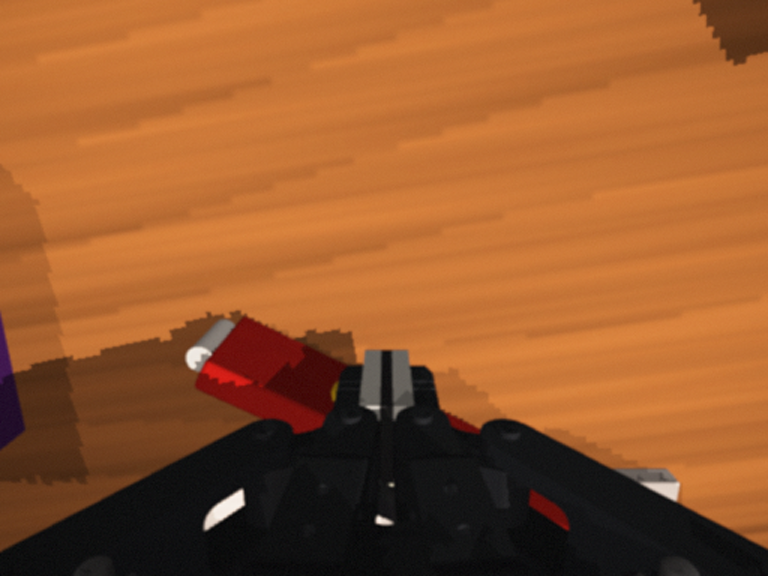

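View pics/s7.png

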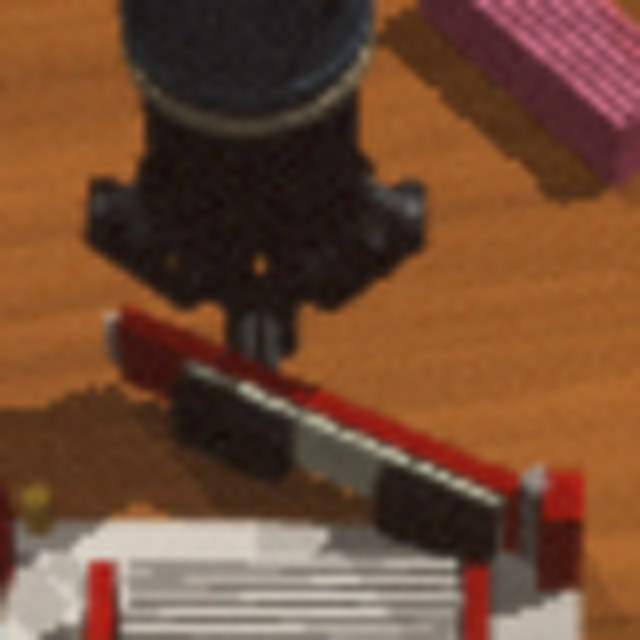

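>>> send_rows:
  series:
    - [-0.14,0.22,0,0,0,0,1]
    - [-0.25,0.44,0,0,0,0,1]
    - [-0.35,0.66,0,0,0,0,1]
    - [-0.43,0.88,0,0,0,0,1]
    - [-0.5,1.08,0,0,0,0,1]

```text
t: 7.0
ee_pos: [536.2, -101.5, 8.0]
ee_rot: [2.385, 2.045, -0.0]
ft_force: [0.7, 0.6, -0.7]
opening: -0.1
```

Run:
```python
from h import *
s,e,M=tool();print(s["t"],e,s["ft_force"],toJ(e),units([548.5,-106.4,8]))
im=imaging.get_image("wrist");a=im.copy();save("w8",a,None,1.5)
im=imaging.get_image("scene");save("s8",im,(200,170,300,260),7)
```

```text
7.0 [ 536.23228262 -101.52302277    7.97189055] [ 0.71207743  0.60464923 -0.65990732] [-60.56607846 -33.72275001] [-0.074  0.322 -0.001]
```

View pics/w8.png

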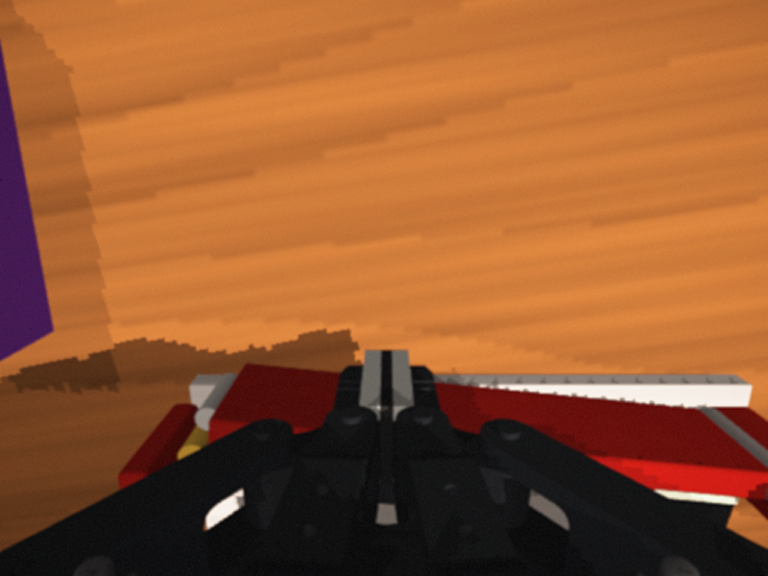

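View pics/s8.png

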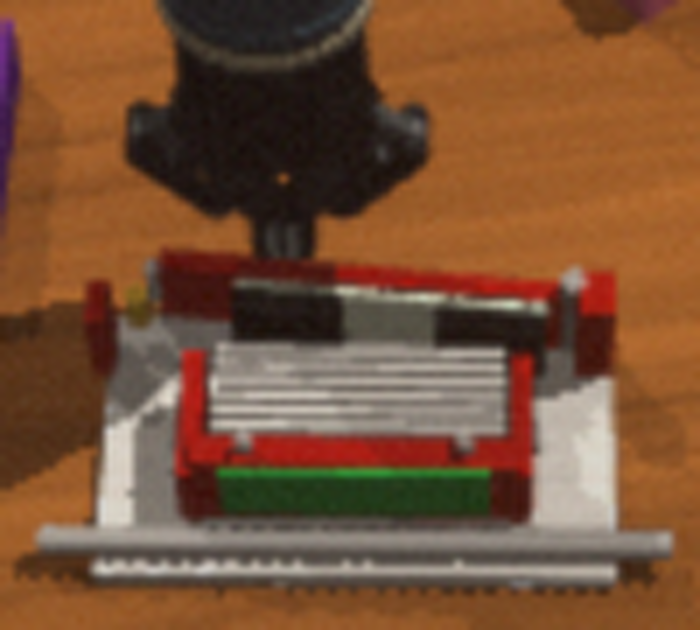

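>>> send_rows:
  series:
    - [-0.02,0.1,0,0,0,0,1]
    - [-0.04,0.2,0,0,0,0,1]
    - [-0.06,0.28,0,0,0,0,1]
    - [-0.07,0.34,0,0,0,0,1]
    - [-0.07,0.38,0,0,0,0,1]

```text
t: 7.72
ee_pos: [543.3, -104.4, 7.3]
ee_rot: [-2.376, -2.039, 0.012]
ft_force: [-19.1, 5.6, 14.5]
opening: -0.3
```

Run:
```python
from h import *
s,e,M=tool();print(s["t"],e,s["ft_force"],toJ(e))
im=imaging.get_image("wrist");a=im.copy();save("w9",a,None,1.5)
```

```text
7.725 [ 543.34661149 -104.38305992    7.26598555] [-19.14725748   5.62401458  14.48181902] [-53.090358   -35.42776944]
```

View pics/w9.png

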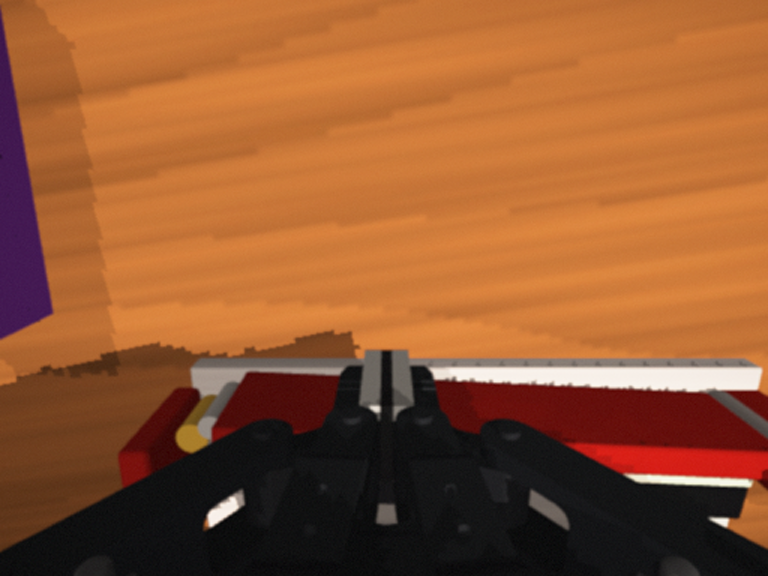

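>>> send_rows:
  series:
    - [0.0,-0.25,0,0,0,0,1]
    - [0.0,-0.35,-0.1,0,0,0,1]
    - [0,-0.35,-0.2,0,0,0,1]
    - [0,-0.15,-0.2,0,0,0,1]
    - [0,-0.05,-0.2,0,0,0,1]

```text
t: 8.4
ee_pos: [543.5, -105.6, 15.5]
ee_rot: [-2.38, -2.04, 0.01]
ft_force: [-18.8, 2.4, 10.4]
opening: 0.4
```

Run:
```python
from h import *
s,e,M=tool();print(s["t"],e,s["ft_force"],toJ(e),s["moment"])
im=imaging.get_image("scene");save("s10",im,(200,170,300,260),7)
```

```text
8.4 [ 543.51501956 -105.62291986   15.52283953] [-18.79748356   2.4408463   10.37608514] [-52.7289638  -36.62568771] [ 0.36429081  3.73415677 -0.10203318]
```

View pics/s10.png

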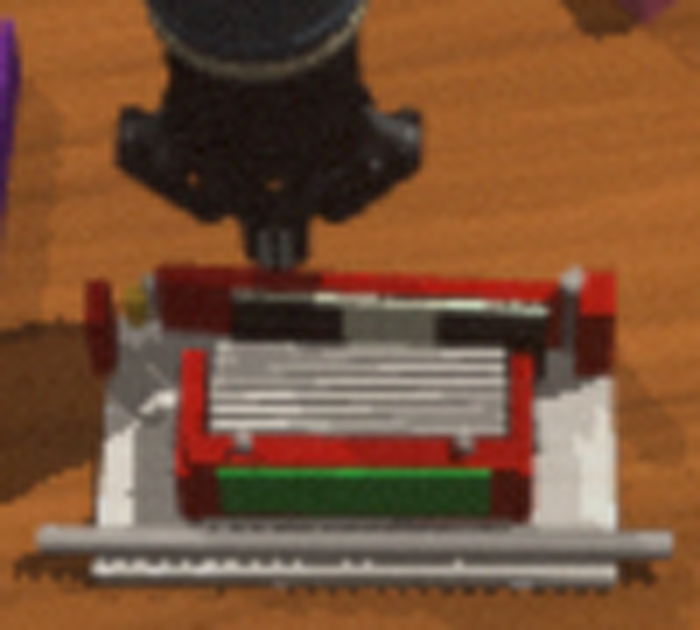

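>>> send_rows:
  series:
    - [0.0,-0.3,0,0,0,0,1]
    - [0.0,-0.5,0.1,0,0,0,1]
    - [0,-0.5,0.3,0,0,0,1]
    - [0,-0.5,0.4,0,0,0,1]
    - [0,-0.5,0.45,0,0,0,1]

```text
t: 9.07
ee_pos: [528.8, -102.9, -2.4]
ee_rot: [-2.384, -2.045, 0.0]
ft_force: [-0.3, -0.4, 0.0]
opening: -0.3
```

Run:
```python
from h import *
s,e,M=tool();print(s["t"],e,s["ft_force"],toJ(e),s["moment"])
im=imaging.get_image("wrist");save("w11",im,None,1.5)
```

```text
9.075 [ 528.7695841  -102.93505016   -2.43174634] [-0.34241369 -0.35520857  0.0494097 ] [-67.71364796 -36.29139572] [-0.03799285 -0.00945002 -0.00758419]
```

View pics/w11.png

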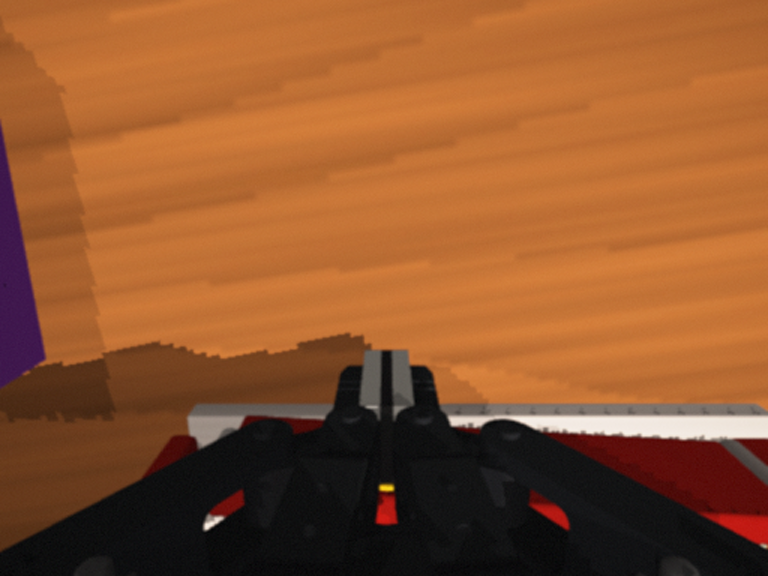

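>>> send_rows:
  series:
    - [0,0.1,0.12,0,0,0,1]
    - [0,0.25,0.12,0,0,0,1]
    - [0,0.35,0.12,0,0,0,1]
    - [0,0.42,0.12,0,0,0,1]
    - [0,0.46,0.12,0,0,0,1]

```text
t: 9.75
ee_pos: [542.5, -105.2, -7.0]
ee_rot: [-2.38, -2.041, 0.008]
ft_force: [-15.4, 3.6, 12.9]
opening: -0.0
```

Run:
```python
from h import *
s,e,M=tool();print(s["t"],e,s["ft_force"],toJ(e),s["moment"])
im=imaging.get_image("wrist");save("w12",im,None,1.5)
im=imaging.get_image("scene");save("s12",im,(200,170,300,260),7)
```

```text
9.75 [ 542.4792723  -105.15785758   -7.00713485] [-15.42992303   3.61666784  12.87624336] [-53.82498423 -36.3293863 ] [ 0.48817888  2.98325253 -0.0961878 ]
```

View pics/s12.png

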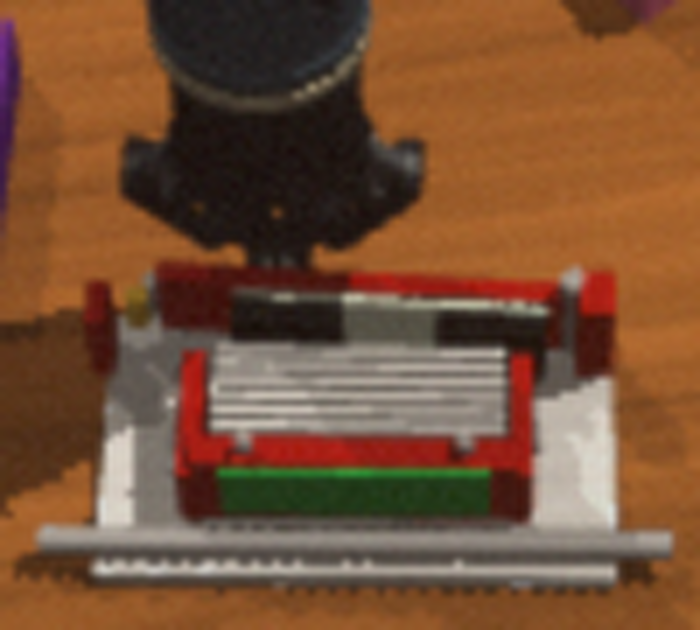

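View pics/w12.png

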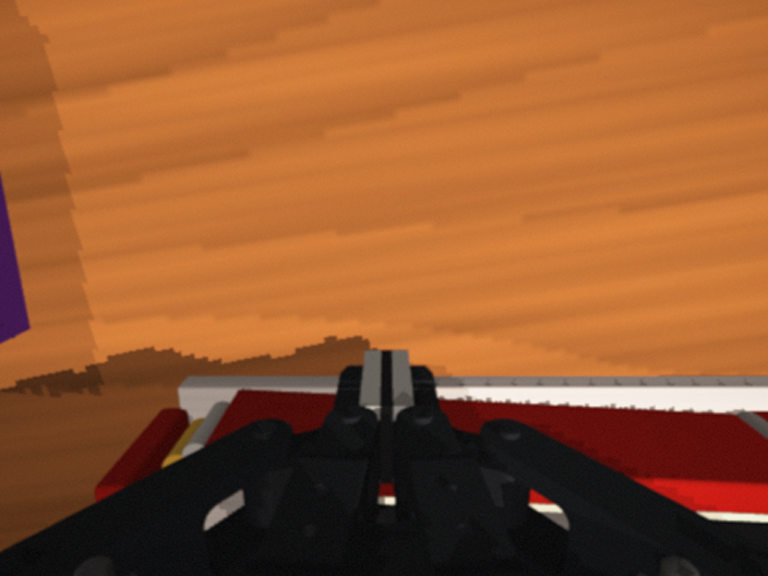

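Run:
```python
from h import *
c=cam("wrist");g=lambda u,v,z:ray(c,(u/1.5,v/1.5),z)
for q in [(240,390,12),(735,412,12),(600,479,52),(760,487,52)]:
    p=g(*q);print(q,p.round(1),toJ(p).round(1))
a=g(240,390,12)[:2]-g(735,412,12)[:2];print(np.arctan2(a[1],a[0])-(-np.pi/2+JY))
a=g(180,378,10)[:2]-g(768,378,10)[:2];print("bed",np.arctan2(a[1],a[0])-(-np.pi/2+JY))
```

```text
(240, 390, 12) [ 545.4 -156.4   12. ] [-42.8 -86.4]
(735, 412, 12) [580.1  12.4  12. ] [-35.1  85.7]
(600, 479, 52) [567.3 -50.8  52. ] [-37.9  21.3]
(760, 487, 52) [576.4  -8.1  52. ] [-35.6  64.9]
-0.04478165895237729
bed 0.0045620142067144265
```

>>> send_rows:
  series:
    - [0,0.03,0,0,0,0,1]
    - [0,0.06,0,0,0,0,1]
    - [0,0.09,0,0,0,0,1]
    - [0,0.12,0,0,0,0,1]
    - [0,0.12,0,0,0,0,1]

```text
t: 10.48
ee_pos: [549.9, -106.7, -7.0]
ee_rot: [-2.384, -2.044, 0.003]
ft_force: [-5.3, -1.2, -0.4]
opening: 0.1
```

Run:
```python
from h import *
s,e,M=tool();print(s["t"],e,s["ft_force"],toJ(e),s["tau"])
```

```text
10.475 [ 549.91437223 -106.70052121   -6.97668819] [-5.28080073 -1.19194105 -0.36146002] [-46.23976832 -36.68297027] [-1.18616816e+00 -7.26406646e+01  2.87743069e+00 -1.87874955e+01
 -3.56280673e-01 -1.62369087e+00  1.16572436e-02]
```

>>> send_rows:
  series:
    - [0,-0.4,0,0,0,0,1]
    - [0,-1.0,-0.3,0,0,0,0]
    - [0,-1.3,-1.7,0,0,0,-1]
    - [0,-1.3,-3.2,0,0,0,-1]
    - [0,-1.3,-4.7,0,0,0,-1]

```text
t: 11.1
ee_pos: [500.4, -98.5, 183.6]
ee_rot: [2.384, 2.045, 0.002]
ft_force: [0.5, -0.4, -0.5]
opening: 72.4
```

Run:
```python
from h import *
import pickle
s,e,M=tool();print(s["t"],e,s["ft_force"],s["opening"],s["joint_pos"])
pickle.dump((cam("wrist"),cam("scene")),open("w13.pkl","wb"))
im=imaging.get_image("wrist");save("w13",im,None,1.5);np.save("pics/w13.npy",im)
im=imaging.get_image("scene");save("s13",im,(200,170,300,260),7);np.save("pics/s13.npy",im)
```

```text
11.1 [500.40348527 -98.47994447 183.6246822 ] [ 0.45878994 -0.37812104 -0.45427023] 72.3763257137331 [-0.01507188  0.35633609  0.16149657  1.90050232 -0.07242706  0.8888379
  1.60015948]
```

View pics/w13.png

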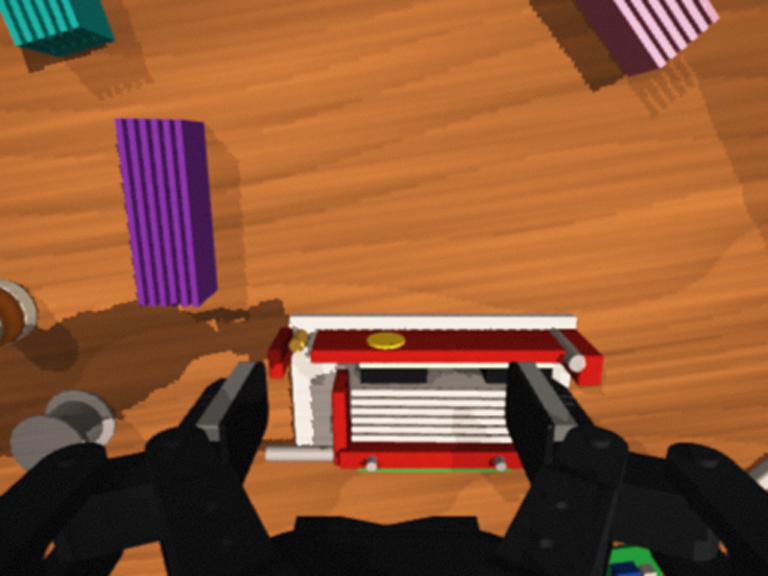

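View pics/s13.png

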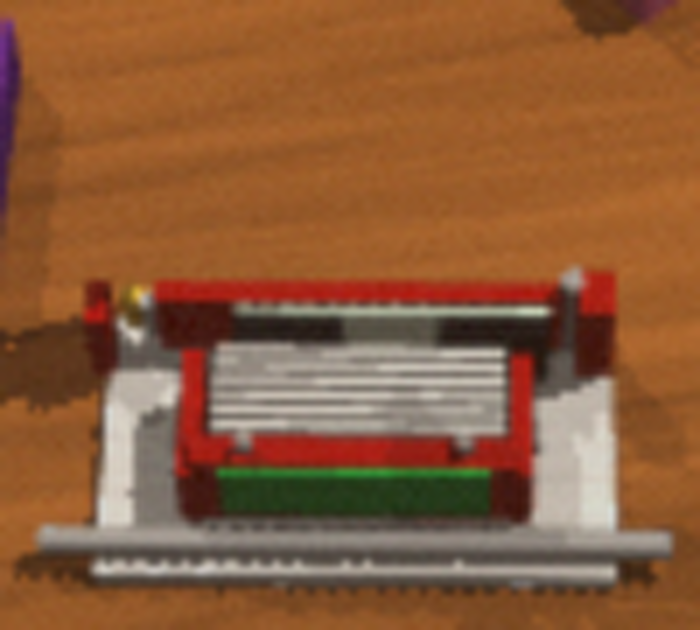

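The gate is shut and parallel to the fence. In the wrist picture its top edge runs (310,345) to (575,350), and the notch lies between the black blocks at about (428-485,372). I'll zoom in on it.

Run:
```python
from h import *
im=np.load("pics/w13.npy");save("w13c",im,(175,200,405,320),3.45)
```

```text
(no output)
```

View pics/w13c.png

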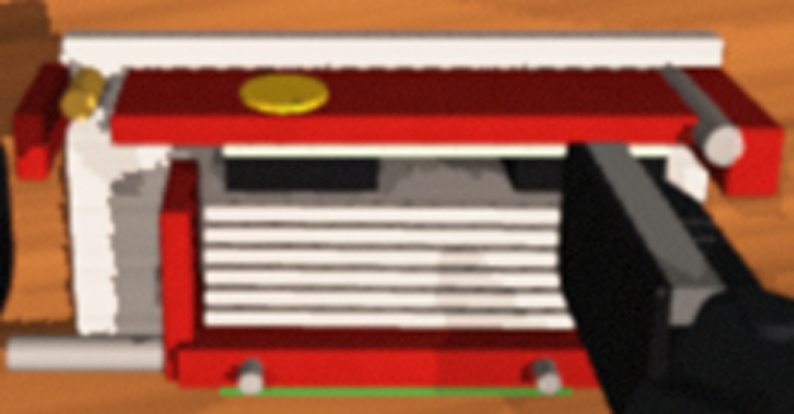

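Run:
```python
from h import *
import pickle
c,S=pickle.load(open("w13.pkl","rb"))
g=lambda u,v,z:ray(c,(175+u/3.45-.35,200+v/3.45-.35),z)
for n,u,v,z in[("notch L top",378,160,49),("notch R top",512,160,49),("blockL outer",226,160,49),("white bar/gate line L",225,146,49),("bar floor edge L",225,157,49),("bar floor edge R",555,157,49),
 ("hinge post c",752,160,62),("catch post c",34,150,52),("gate inner top L",113,141,52),("gate inner top R",690,141,52),("hs front L",205,203,50),("hs front R",558,203,50),("hs back L",203,328,50),("fence inner top L",203,349,55),("fence in R",580,349,55),("cheekL inner",196,300,50),("bed fl",62,37,10),("bed fr",722,37,10)]:
    p=g(u,v,z);print(n,p[:2].round(1),toJ(p).round(1))
g=lambda u,v,z:ray(S,(200+u/7-.43,170+v/7-.43),z)
for n,u,v,z in[("S notch L",342,320,49),("S notch R",438,320,49),("hinge post",597,290,62),("catch post",98,295,52),("bar floor",300,320,49)]:
    p=g(u,v,z);print(n,p[:2].round(1),toJ(p).round(1))
```

```text
notch L top [581.  -82.7] [-19.3  -8.1]
notch R top [587.1 -43.4] [-19.5  31.7]
blockL outer [ 574.1 -127.3] [-19.1 -53.2]
white bar/gate line L [ 569.6 -126.8] [-23.6 -53.5]
bar floor edge L [ 573.1 -127.4] [-20.1 -53.5]
bar floor edge R [588.  -30.7] [-20.6  44.4]
hinge post c [590.8  22.2] [-26.2  97.1]
catch post c [ 561. -182.] [ -23.5 -109.3]
gate inner top L [ 561.7 -158.6] [-26.5 -86.1]
gate inner top R [587.4   8.3] [-27.3  82.8]
hs front L [ 586.6 -135.7] [ -5.4 -59.6]
hs front R [602.7 -31.2] [-6.  46.1]
hs back L [ 628.9 -143.7] [ 37.6 -60.8]
fence inner top L [ 632.9 -144.1] [ 41.6 -60.5]
fence in R [650.6 -29.7] [41.1 55.2]
cheekL inner [ 618.8 -144.2] [ 27.7 -62.8]
bed fl [ 541.3 -177.6] [ -43.6 -108. ]
bed fr [573.9  33.8] [-44.7 105.8]
S notch L [582.8 -83.4] [-17.5  -8.5]
S notch R [588.5 -43.7] [-18.   31.6]
hinge post [591.5  22.7] [-25.6  97.6]
catch post [ 557.8 -183.1] [ -26.4 -110.9]
bar floor [ 580.3 -100.8] [-17.2 -26.1]
```

>>> send_rows:
  series:
    - [1.5,-0.22,0,0,0,0.18,-1]
    - [3.0,-0.43,0,0,0,0.36,-1]
    - [4.5,-0.65,0,0,0,0.54,-1]
    - [6.0,-0.86,0,0,0,0.72,-1]
    - [7.5,-1.08,0,0,0,0.9,-1]

```text
t: 11.82
ee_pos: [503.3, 203.4, 181.4]
ee_rot: [-3.038, -0.8, -0.002]
ft_force: [1.1, -1.2, 0.1]
opening: 85.3
```

Run:
```python
from h import *
s,e,M=tool();print(s["t"],e,s["joint_pos"],np.degrees(np.arctan2(M[1,0],M[0,0])),units([505.5,247.7,170]))
```

```text
11.825 [503.34999899 203.38552987 181.44868793] [-0.7005433   0.41927409  0.33305143  1.8290305  -0.16795652  0.91932826
  0.22298734] 29.520125022180725 [ 0.592 -0.938  0.287]
```

>>> send_rows:
  series:
    - [0.2,-0.3,0,0,0,0.186,-1]
    - [0.4,-0.6,0,0,0,0.372,-1]
    - [0.59,-0.94,0,0,0,0.558,-1]
    - [0.59,-0.94,0.1,0,0,0.744,-1]
    - [0.59,-0.94,0.2,0,0,0.93,-1]

```text
t: 12.45
ee_pos: [505.0, 246.2, 173.1]
ee_rot: [-3.074, 0.645, -0.001]
ft_force: [-0.8, -0.3, 0.1]
opening: 85.3
```

Run:
```python
from h import *
import pickle
s,e,M=tool();print(s["t"],e,s["joint_pos"],np.degrees(np.arctan2(M[1,0],M[0,0])),units([505.5,247.7,170]))
c=cam("wrist");pickle.dump(c,open("w14.pkl","wb"))
im=imaging.get_image("wrist");save("w14",im,None,1.5);np.save("pics/w14.npy",im)
im=imaging.get_image("scene");save("s14",im,(310,100,410,220),5)
```

```text
12.45 [505.03557534 246.23596387 173.09380951] [-0.91771606  0.49647607  0.58250834  1.79817382 -0.32927302  0.94411107
 -0.60886313] -23.70297426613745 [-0.004 -0.038  0.077]
```

View pics/w14.png

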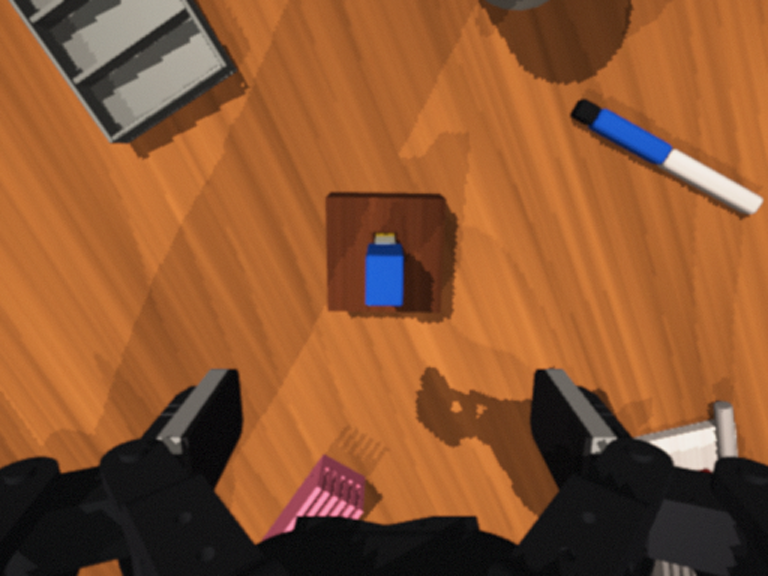

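View pics/s14.png

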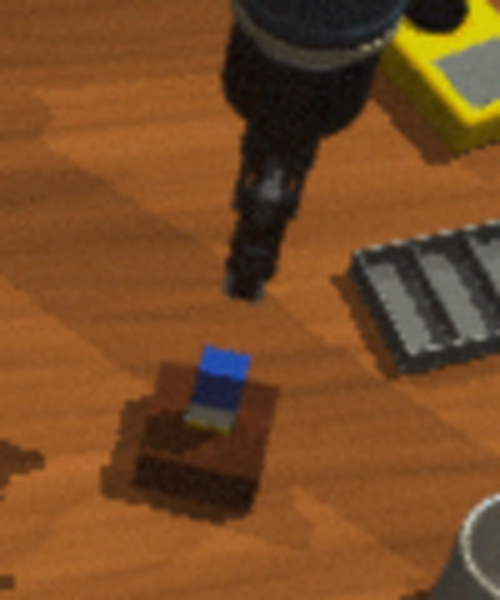

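Run:
```python
from h import *
import pickle
c=pickle.load(open("w14.pkl","rb"));S=cam("scene");s,e,M=tool()
im=np.load("pics/w14.npy").astype(int);m=((im[...,2]>170)&(im[...,2]>im[...,0]+80)).astype(np.uint8);m[:, :220]=0;m[:,300:]=0;m[:150]=0;m[230:]=0
k=max(cv2.findContours(m,0,2)[0],key=cv2.contourArea);r=cv2.minAreaRect(k);bx=cv2.boxPoints(r);w=np.array([ray(c,q,94)[:2] for q in bx]);print(r,w.round(1).tolist(),w.mean(0))
for i in range(4):
    d=w[(i+1)%4]-w[i];print(np.hypot(*d).round(1),np.degrees(np.arctan2(d[1],d[0])).round(1))
print("to tool",(M.T@(np.array([*w.mean(0),94])-e)).round(1))
for z in(0,-10,-20,-30,-40,-50):
    for y in (-11,0,11):print(z,y,((proj(S,e+M@np.array([35,y,z]))-[310,100])*5).round(0),end=" ")
    print()
```

```text
((255.5, 186.0), (32.0, 23.0), 90.0) [[502.4, 264.6], [518.9, 257.4], [508.5, 233.2], [491.6, 240.6]] [505.33207053 248.96454337]
18.0 -23.7
26.3 -113.2
18.5 156.3
26.3 65.7
to tool [-0.6 -3.  78.7]
0 -11 [251. 328.] 0 0 [231. 324.] 0 11 [212. 320.] 
-10 -11 [254. 317.] -10 0 [234. 313.] -10 11 [215. 309.] 
-20 -11 [257. 306.] -20 0 [237. 301.] -20 11 [217. 297.] 
-30 -11 [260. 294.] -30 0 [240. 290.] -30 11 [220. 286.] 
-40 -11 [263. 283.] -40 0 [243. 279.] -40 11 [223. 275.] 
-50 -11 [266. 271.] -50 0 [246. 267.] -50 11 [226. 263.]
```

>>> send_rows:
  series:
    - [-0.01,-0.07,1.0,0,0,0,-1]
    - [-0.01,-0.07,2.0,0,0,0,-1]
    - [-0.01,-0.07,2.9,0,0,0,-1]
    - [-0.01,-0.07,3.3,0,0,0,-1]
    - [-0.01,-0.07,3.3,0,0,0,-1]

```text
t: 13.18
ee_pos: [505.4, 248.2, 40.9]
ee_rot: [3.076, -0.635, -0.001]
ft_force: [-0.0, 0.2, 1.1]
opening: 85.6
```

Run:
```python
from h import *
s,e,M=tool();print(s["t"],e,s["ft_force"])
im=imaging.get_image("wrist");save("w15",im,None,1.0)
im=imaging.get_image("scene");save("s15",im,(310,120,390,220),6)
```

```text
13.175 [505.4075107  248.16396253  40.92081182] [-0.02043693  0.19822412  1.13185165]
```

View pics/w15.png

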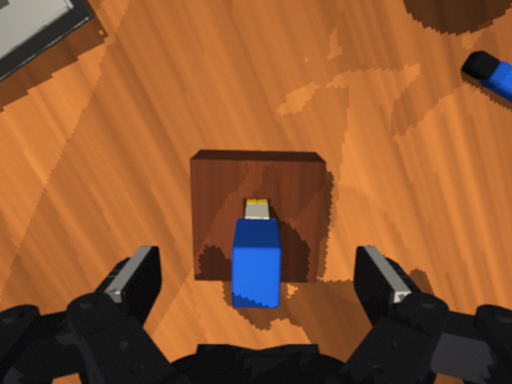

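View pics/s15.png

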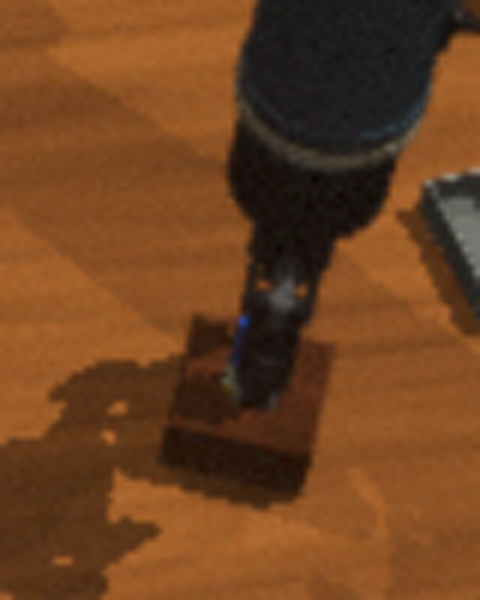

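Run:
```python
from h import *
c=cam("wrist");S=cam("scene");s,e,M=tool()
for x in(36,43,57):
  for z in (0,-10,-20,-30):print(x,z,[((proj(S,e+M@np.array([x,y,z]))-[310,120])*6).round(0).tolist() for y in(-11,11)])
print("handle edges",[((proj(S,[505.3,248.9,0]+M@np.array([10,y,-z]))-[310,120])*6).round(0).tolist() for y in(-14,14) for z in (60,94)])
for q in[(232,248),(280,248),(232,305),(281,305)]: print((M.T@(ray(c,q,94)-e)).round(1))
# finger tips in wrist: camera-side bottom edge of inner face at (160,248) & (357,248); depth if opening 85
K,r,t=c
for z in(0,-10,-20,-30,-40):print(z,proj(c,e+M@np.array([-42.7,-11,z])).round(0),proj(c,e+M@np.array([42.7,-11,z])).round(0),proj(c,e+M@np.array([42.7,11,z])).round(0))
```

```text
36 0 [[263.0, 435.0], [220.0, 426.0]]
36 -10 [[266.0, 424.0], [223.0, 415.0]]
36 -20 [[269.0, 412.0], [226.0, 403.0]]
36 -30 [[272.0, 401.0], [229.0, 391.0]]
43 0 [[261.0, 446.0], [218.0, 437.0]]
43 -10 [[264.0, 435.0], [220.0, 425.0]]
43 -20 [[267.0, 423.0], [223.0, 414.0]]
43 -30 [[270.0, 412.0], [226.0, 402.0]]
57 0 [[256.0, 468.0], [213.0, 459.0]]
57 -10 [[260.0, 457.0], [216.0, 448.0]]
57 -20 [[263.0, 446.0], [219.0, 436.0]]
57 -30 [[266.0, 434.0], [222.0, 425.0]]
handle edges [[282.0, 374.0], [293.0, 334.0], [227.0, 362.0], [237.0, 322.0]]
[ -9.5 -12.8 -51.6]
[  9.8 -12.8 -51.6]
[-10.   13.6 -51.7]
[ 10.7  13.6 -51.7]
0 [179. 209.] [333. 209.] [331. 246.]
-10 [175. 216.] [337. 216.] [335. 254.]
-20 [170. 223.] [342. 223.] [339. 263.]
-30 [164. 231.] [348. 231.] [344. 273.]
-40 [158. 240.] [354. 240.] [350. 284.]
```

>>> send_rows:
  series:
    - [0,0,0.15,0,0,0,-1]
    - [0,0,0.22,0,0,0,-0.2]
    - [0,0,0.22,0,0,0,0.6]
    - [0,0,0.22,0,0,0,1]
    - [0,0,0.22,0,0,0,1]
  force: 60

```text
t: 13.9
ee_pos: [505.6, 248.4, 32.7]
ee_rot: [-3.076, 0.637, -0.001]
ft_force: [-0.6, -0.3, -0.9]
opening: 19.0
```

>>> send_rows:
  series:
    - [0,0,0,0,0,0,1]
    - [0,0,0,0,0,0,1]
    - [0,0,-0.2,0,0,0,1]
    - [0,0,-0.4,0,0,0,1]
    - [0,0,-0.6,0,0,0,1]

```text
t: 14.52
ee_pos: [505.5, 248.3, 57.1]
ee_rot: [-3.076, 0.637, -0.0]
ft_force: [0.0, 0.3, -1.0]
opening: 19.8
```

Run:
```python
from h import *
s,e,M=tool();print(s["t"],e,s["ft_force"],s["opening"])
im=imaging.get_image("wrist");save("w16",im,None,1.5)
im=imaging.get_image("scene");save("s16",im,(310,120,390,220),6)
```

```text
14.525 [505.48942511 248.34985193  57.0884033 ] [ 0.01387826  0.27541118 -0.98957905] 19.83344652260273
```

View pics/w16.png

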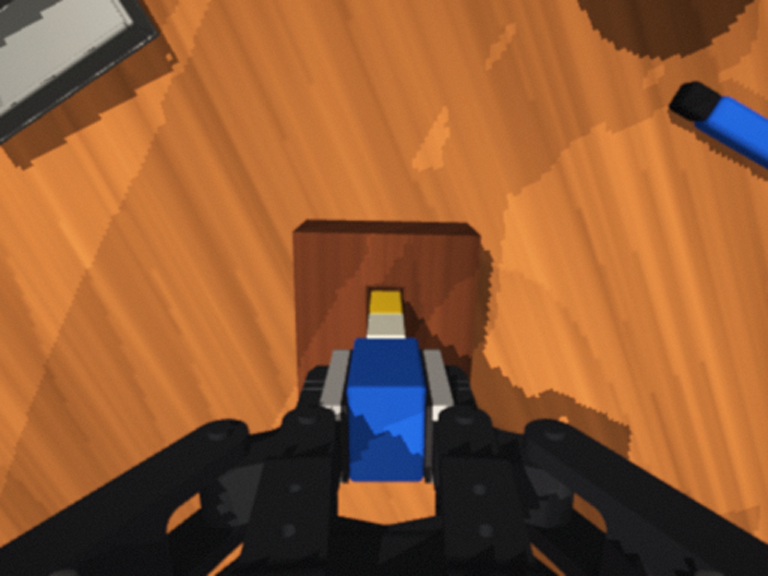

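View pics/s16.png

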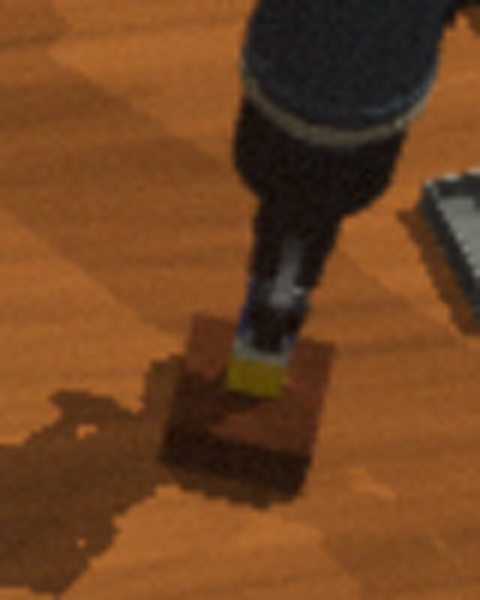

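Run:
```python
from h import *
t=J(-13.1,11.6);print(t,units([*t,110]),units([505.5,248.3,135]))
```

```text
[590.23835816 -64.23329124] [ 5.04   6.339 -1.315] [-0.007  0.009 -1.937]
```

>>> send_rows:
  series:
    - [0,0,-1.5,0,0,0,1]
    - [0.9,1.1,-1.8,0,0,-0.05,1]
    - [2.0,2.5,-1.8,0,0,-0.12,1]
    - [3.0,3.8,-1.8,0,0,-0.19,1]
    - [4.0,5.0,-1.8,0,0,-0.256,1]

```text
t: 15.25
ee_pos: [569.8, 10.9, 128.6]
ee_rot: [-3.133, 0.235, -0.0]
ft_force: [1.4, -0.2, -0.8]
opening: 19.1
```

Run:
```python
from h import *
t=J(-13.1,11.6);s,e,M=tool();print(s["t"],e,s["opening"],np.degrees(np.arctan2(M[1,0],M[0,0])),units([*t,110]))
```

```text
15.25 [569.8032521  10.9086096 128.5521158] 19.132288853567506 -8.575926517291881 [0.785 1.781 0.464]
```

>>> send_rows:
  series:
    - [0.4,0.9,0.1,0,0,0.008,1]
    - [0.78,1.77,0.3,0,0,0.008,1]
    - [0.78,1.77,0.46,0,0,0.008,1]
    - [0.78,1.77,0.46,0,0,0.008,1]
    - [0.78,1.77,0.46,0,0,0.008,1]

```text
t: 15.88
ee_pos: [589.6, -60.6, 110.1]
ee_rot: [-3.131, 0.249, 0.0]
ft_force: [0.6, -0.3, -1.3]
opening: 19.2
```

Run:
```python
from h import *
import pickle
s,e,M=tool();print(s["t"],e,s["opening"],np.degrees(np.arctan2(M[1,0],M[0,0])),M[:,2])
c=cam("wrist");pickle.dump((c,cam("scene"),e,M),open("w17.pkl","wb"))
im=imaging.get_image("wrist");save("w17",im,None,1.5);np.save("pics/w17.npy",im)
im=imaging.get_image("scene");save("s17",im,(190,130,310,260),6);np.save("pics/s17.npy",im)
```

```text
15.875 [589.59106388 -60.57595546 110.08519437] 19.197840273725546 -9.084997441195975 [-2.27230990e-04  6.80293538e-04 -9.99999743e-01]
```

View pics/w17.png

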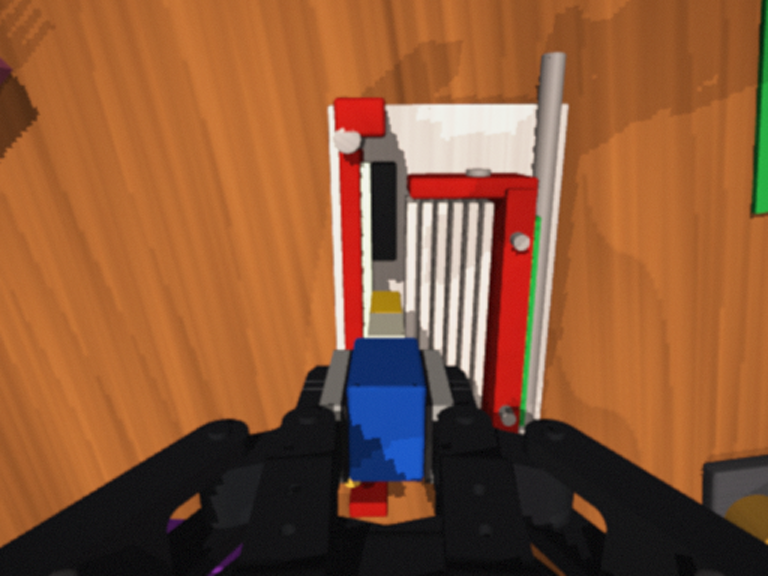

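View pics/s17.png

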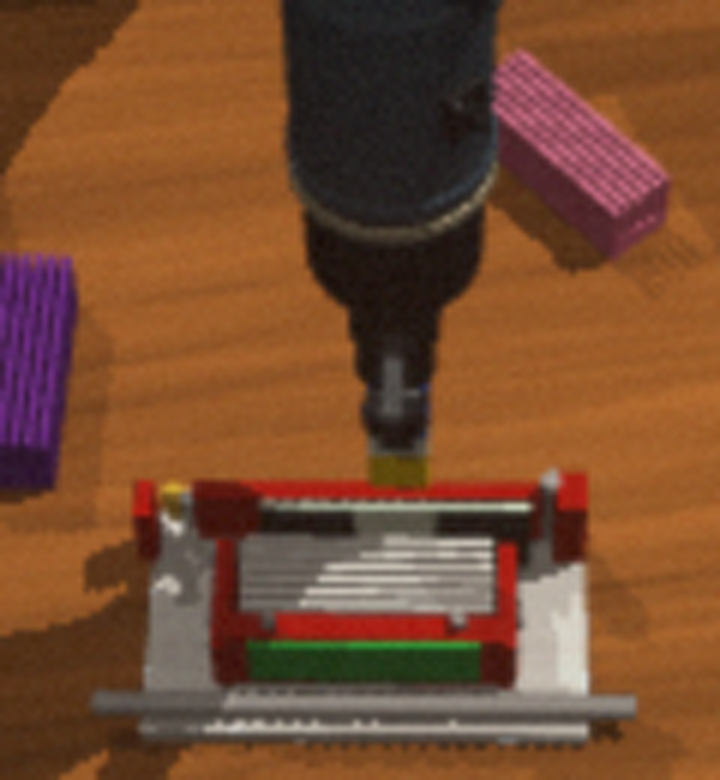

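Run:
```python
from h import *
im=np.load("pics/w17.npy");save("w17c",im,(205,100,345,235),5.7)
```

```text
(no output)
```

View pics/w17c.png

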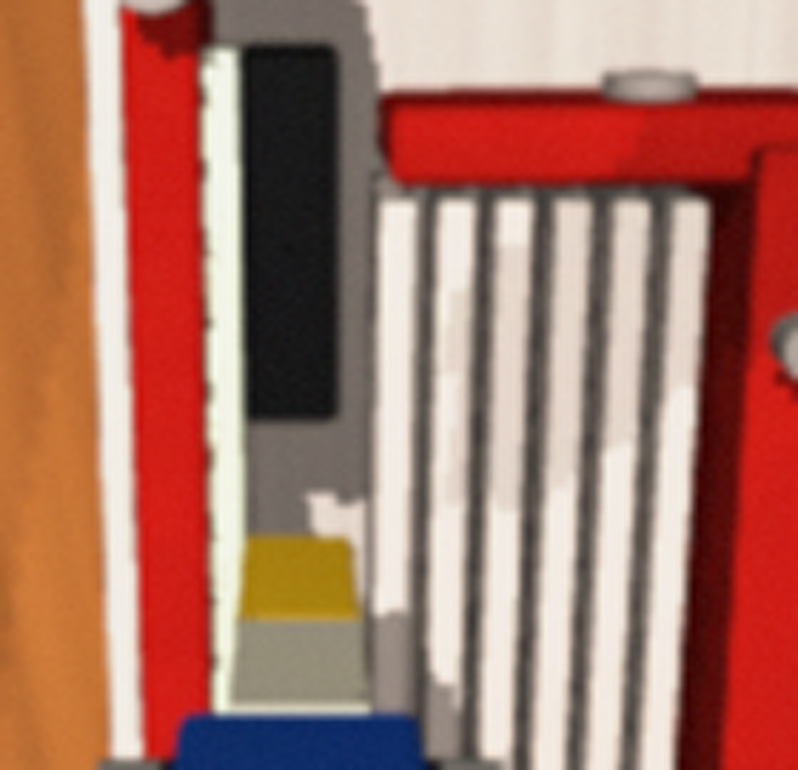

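Run:
```python
from h import *
import pickle
c,S,e,M=pickle.load(open("w17.pkl","rb"))
g=lambda u,v,z:toJ(ray(c,(205+u/5.7-.41,100+v/5.7-.41),z)).round(1)
for n,u,v,z in[("foot L",247,537,87.5),("foot R",351,537,87.5),("handle bot L",230,703,137.5),("handle bot R",370,703,137.5),("floor a",244,120,49),("floor b",246,450,49),("block in face",335,200,49),("block notch edge",290,418,49),("block far end",290,45,49),("hs a",378,200,50),("hs b",372,500,50),("hs b2",369,600,50),("hs back a",712,205,50),("fence a",760,200,55),("fence b",727,650,55),("gate inner a",198,100,52),("gate b",210,600,52),("cheek inner",550,185,50)]:print(n,g(u,v,z))
print("ee",toJ(e))
g=lambda u,v,z:toJ(ray(S,(190+u/6-.42,130+v/6-.42),z)).round(1)
print("scene foot L,R",g(370,487,87.5),g(427,487,87.5),"notch",g(355,515,49),g(437,515,49))
```

```text
foot L [-19.5  28.2]
foot R [-8.2 28.2]
handle bot L [-19.5  28.9]
handle bot R [-7.9 28.9]
floor a [-20.6  69.9]
floor b [-20.7  28.4]
block in face [-9.4 60.2]
block notch edge [-15.   32.6]
block far end [-15.   78.7]
hs a [-4.2 60.3]
hs b [-4.5 22. ]
hs b2 [-4.7  8.4]
hs back a [37.  59.7]
fence a [41.6 60.9]
fence b [41.3  3.3]
gate inner a [-26.   72.4]
gate b [-25.4   9.1]
cheek inner [16.9 62.1]
ee [-14.31468932  15.1099323 ]
scene foot L,R [-8.8  0.8] [-9.2 27.8] notch [-17.   -7.6] [-17.6  32.4]
```

>>> send_rows:
  series:
    - [0.03,0.05,0.3,0,0,0,1]
    - [0.03,0.05,0.6,0,0,0,1]
    - [0.03,0.05,0.82,0,0,0,1]
    - [0.03,0.05,0.82,0,0,0,1]
    - [0.03,0.05,0.82,0,0,0,1]

```text
t: 16.6
ee_pos: [590.7, -64.4, 77.3]
ee_rot: [3.131, -0.252, 0.0]
ft_force: [0.3, 0.7, -1.0]
opening: 19.2
```

Run:
```python
from h import *
import pickle
s,e,M=tool();print(s["t"],e,toJ(e),s["ft_force"])
c=cam("wrist");pickle.dump((c,cam("scene"),e,M),open("w18.pkl","wb"))
im=imaging.get_image("wrist");save("w18c",im,(205,100,345,235),5.7);np.save("pics/w18.npy",im)
```

```text
16.6 [590.65737697 -64.44766155  77.30682072] [-12.65247075  11.45422976] [ 0.32934192  0.72833213 -1.00424555]
```

View pics/w18c.png

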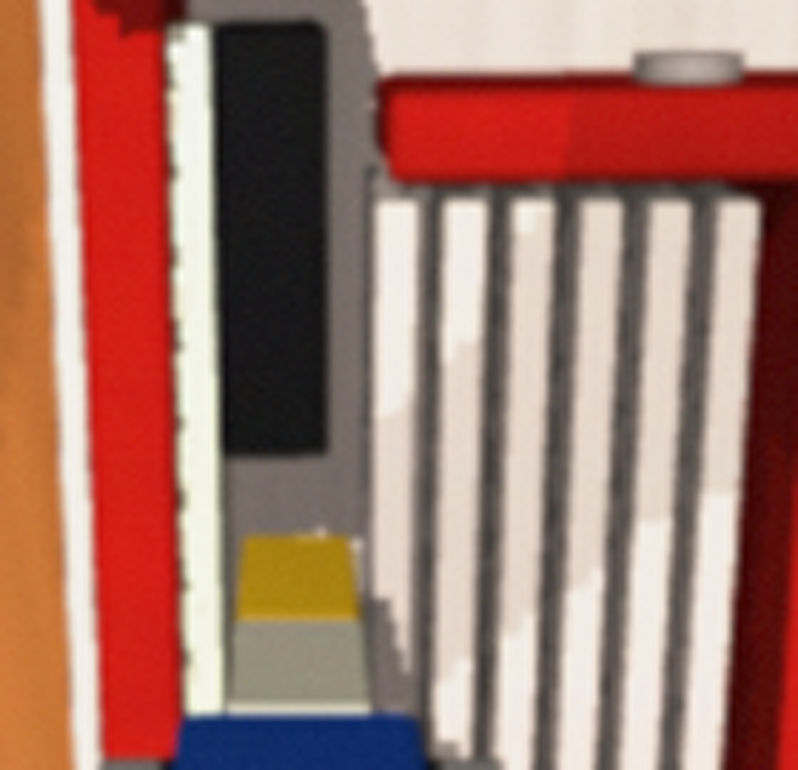

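Run:
```python
from h import *
import pickle
c,S,e,M=pickle.load(open("w18.pkl","rb"))
g=lambda u,v,z:toJ(ray(c,(205+u/5.7-.41,100+v/5.7-.41),z)).round(1)
print(g(246,537,54.8),g(351,537,54.8),g(225,500,49),g(364,500,50),g(290,455,49))
```

```text
[-17.9  24.6] [-6.5 24.6] [-20.4  27.2] [-5.  27.4] [-13.1  32.3]
```

>>> send_rows:
  series:
    - [-0.013,-0.035,0,0,0,0,1]
    - [-0.013,-0.035,0.1,0,0,0,1]
    - [-0.013,-0.035,0.2,0,0,0,1]
    - [-0.013,-0.035,0.3,0,0,0,1]
    - [-0.013,-0.035,0.4,0,0,0,1]

```text
t: 17.27
ee_pos: [590.2, -62.9, 60.9]
ee_rot: [3.131, -0.252, -0.0]
ft_force: [-0.2, -0.1, -0.2]
opening: 19.4
```

Run:
```python
from h import *
s,e,M=tool();print(s["t"],e,toJ(e),s["ft_force"])
im=imaging.get_image("wrist");save("w19c",im,(205,100,345,235),5.7)
```

```text
17.275 [590.16397529 -62.86753014  60.85477002] [-13.3883499   12.93704545] [-0.17684681 -0.10345096 -0.16606527]
```

View pics/w19c.png

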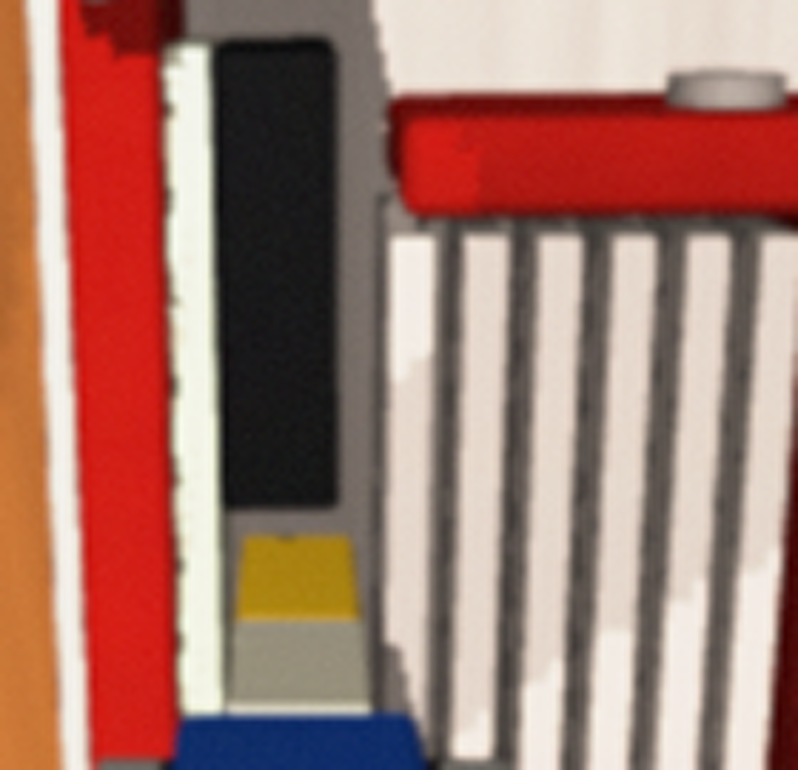

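>>> send_rows:
  series:
    - [0,0,0.15,0,0,0,1]
    - [0,0,0.3,0,0,0,1]
    - [0,0,0.45,0,0,0,1]
    - [0,0,0.57,0,0,0,1]
    - [0,0,0.57,0,0,0,1]

```text
t: 17.95
ee_pos: [590.0, -62.8, 38.0]
ee_rot: [3.131, -0.252, -0.001]
ft_force: [0.3, -0.3, -0.6]
opening: 19.5
```

Run:
```python
from h import *
s,e,M=tool();print(s["t"],e,toJ(e),s["ft_force"])
im=imaging.get_image("wrist");save("w20",im,None,1.5)
im=imaging.get_image("scene");save("s20",im,(190,150,310,260),6)
```

```text
17.95 [589.957491   -62.79226546  37.98297765] [-13.60410461  12.97888368] [ 0.32537569 -0.27755286 -0.64394127]
```

View pics/w20.png

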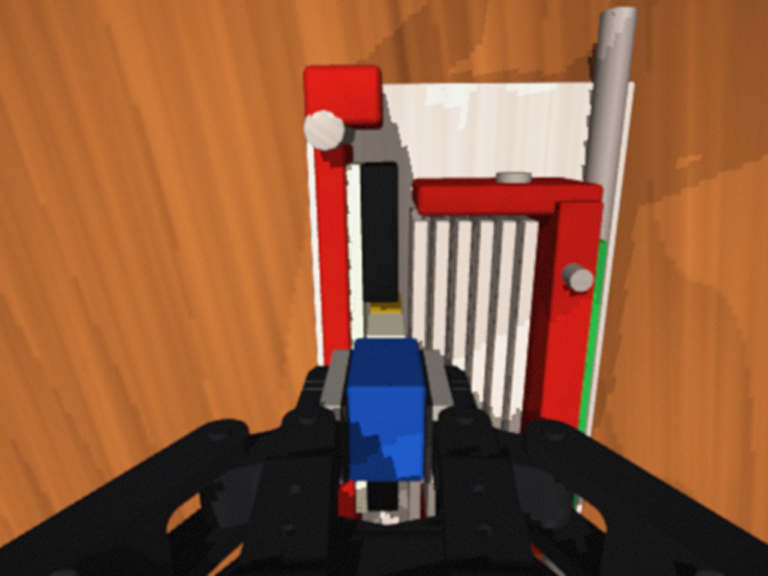

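View pics/s20.png

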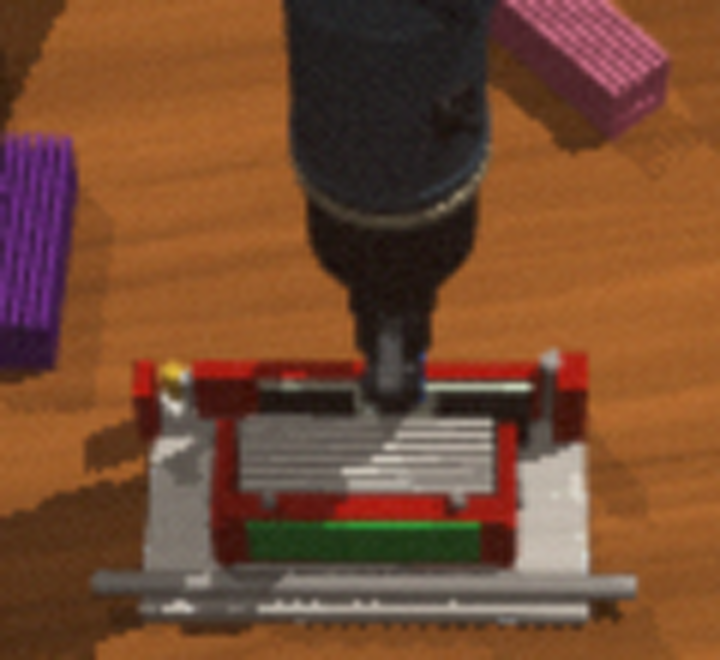

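>>> send_rows:
  series:
    - [0.04,0,0,0,0,0,1]
    - [0.08,0,0,0,0,0,1]
    - [0.12,0,0,0,0,0,1]
    - [0.16,0,0,0,0,0,1]
    - [0.2,0,0,0,0,0,1]

```text
t: 18.68
ee_pos: [597.9, -64.1, 38.3]
ee_rot: [3.131, -0.252, -0.001]
ft_force: [-4.6, -1.6, 0.3]
opening: 19.2
```

Run:
```python
from h import *
s,e,M=tool();print(s["t"],e,toJ(e),s["ft_force"],s["moment"],s["opening"])
```

```text
18.675 [597.9324327  -64.12183411  38.31768154] [-5.51930032 12.92068093] [-4.58042006 -1.63786187  0.30125688] [-0.31834556  1.07347496 -0.00427689] 19.2044359631338
```

>>> send_rows:
  series:
    - [0.02,0,0,0,0,0,1]
    - [0.04,0,0,0,0,0,1]
    - [0.06,0,0,0,0,0,1]
    - [0.08,0,0,0,0,0,1]
    - [0.08,0,0,0,0,0,1]

```text
t: 19.3
ee_pos: [598.4, -64.6, 37.9]
ee_rot: [-3.131, 0.252, 0.008]
ft_force: [-10.6, 1.1, 5.6]
opening: 19.4
```

Run:
```python
from h import *
import pickle
s,e,M=tool();print(s["t"],e,toJ(e),s["ft_force"],s["moment"],s["opening"])
c=cam("wrist");pickle.dump((c,cam("scene"),e,M),open("w21.pkl","wb"))
im=imaging.get_image("wrist");save("w21c",im,(195,30,435,200),3.3);np.save("pics/w21.npy",im)
im=imaging.get_image("scene");save("s21",im,(190,150,310,260),6);np.save("pics/s21.npy",im)
```

```text
19.3 [598.42893883 -64.6406173   37.94696701] [-4.94735158 12.48648172] [-10.58157741   1.09391249   5.57067121] [0.20814832 2.68277494 0.17266286] 19.358315883350514
```

View pics/w21c.png

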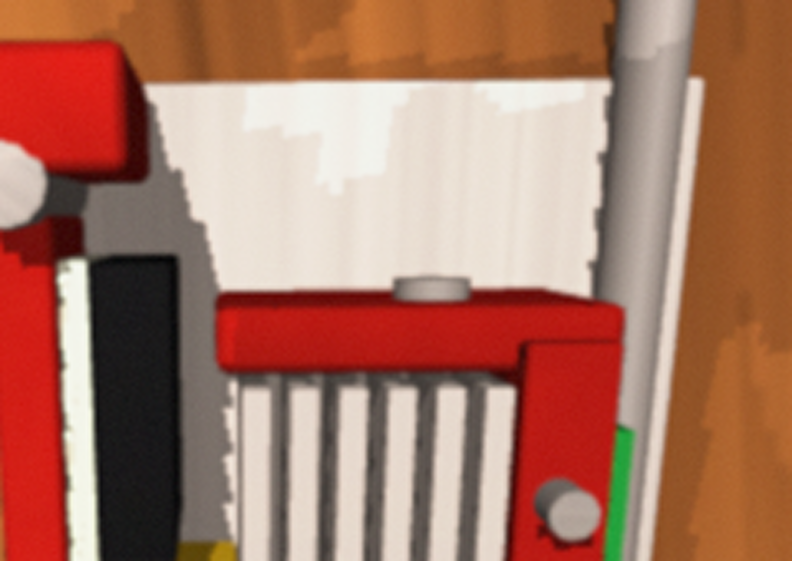

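View pics/s21.png

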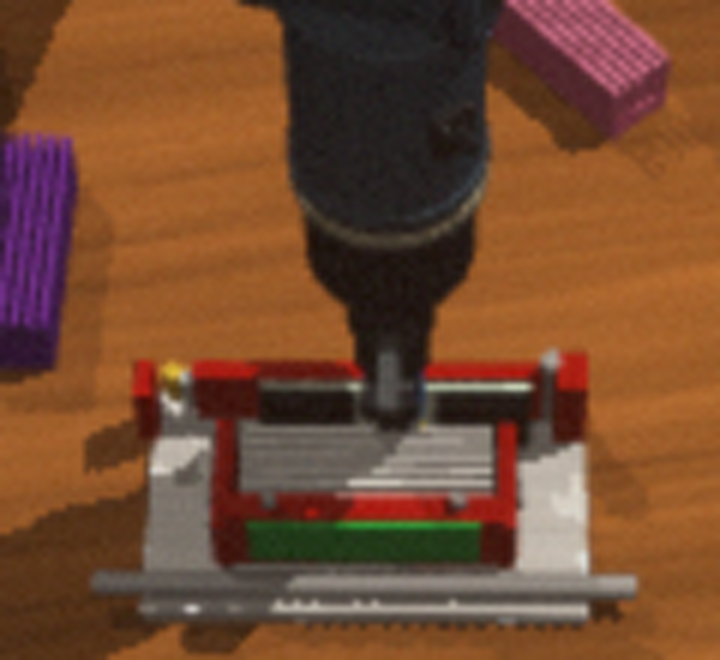

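Run:
```python
from h import *
import pickle
c,S,e,M=pickle.load(open("w21.pkl","rb"))
g=lambda u,v,z:toJ(ray(c,(195+u/3.3-.35,30+v/3.3-.35),z)).round(1)
for n,a,b,z in[("hs front",(240,385),(243,555),50),("hs back",(517,385),(504,555),50),("fence",(525,345),(512,550),55),("floor",(88,260),(100,555),49),("gate in",(52,260),(70,555),52)]:
    p,q=g(*a,z),g(*b,z);d=p-q;print(n,p,q,"ang",round(-d[0]/d[1],3))
im=imaging.get_image("scene");save("s22",im,(220,205,280,250),12)
s,e,M=tool();print(s["t"],toJ(e),s["ft_force"],np.abs(s["qd"]).max())
```

```text
hs front [ 0.8 60.2] [ 1.4 33.9] ang 0.023
hs back [41.6 60.1] [41.7 33.8] ang 0.004
fence [40.9 66.5] [41.4 36.2] ang 0.017
floor [-21.2  78.1] [-20.8  33.6] ang 0.009
gate in [-25.9  78.2] [-25.   34.5] ang 0.021
19.45 [-4.92326403 12.50972511] [-11.1440872    0.80785613   5.01929911] 0.0016437931855187039
```

View pics/s22.png

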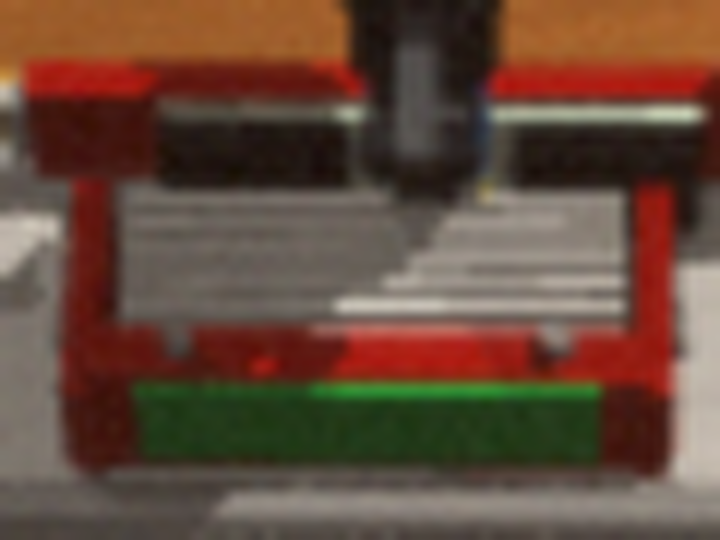

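Run:
```python
from h import *
s,e,M=tool();print(s["t"],toJ(e),s["ft_force"],s["opening"])
print(manip.hand_in())
```

```text
19.45 [-4.92326403 12.50972511] [-11.1440872    0.80785613   5.01929911] 19.238950119364624
the job is handed in; nothing more can be done
None
```

I shut the gate on its catch, took the spacer from its stand and lowered it into the notch. I then pushed the heat sink against the fence and handed in at 19.45 s, still gripping and pressing. `hand_in` reports no verdict.

**Last checks:**
- **Gate:** its inner face lies 25 to 26 mm from the jig origin and looks parallel to the fence in the pictures. My measured line angles scatter by about 0.02 rad, so they don't prove the 0.02 rad limit on their own.
- **Spacer:** it is near the notch middle in y (gripper at 12.5 mm in my jig frame, notch centre about 12.2 mm). The foot is about 5 mm above the bed, going by the arm's pose. The grip opening is 19.2 mm and the wrist force about 11 N along the push.
- **Heat sink:** its back reads 41.6 mm and the fence 41 to 41.4 mm, so it looks flush. The arm was still.
- **Small doubt:** a few pixels of yellow still showed from the side in the scene picture. By height, the yellow part is below the top of the heat sink.

**What went wrong on the way:**
- **Finger length:** the fingertips sit about 29 mm short of the reported TCP. The first two tries to push the gate passed over the top of it without moving it. I worked out the offset from the pictures and used lower poses after that.
- **Catch:** it held while the wrist read about 15 to 19 N and gave way when I pushed further. The stated resistance is 5 to 8 N, so these figures disagree.

I saw no sign of touching the other things on the bench, but I did not measure their positions again at the end.

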